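# Restock the roller rack on the guitar repair bench

### The arm

A 6-joint arm with a two-finger parallel gripper is mounted at the origin on the work surface. World frame = base frame: x ahead of the robot, y to its left, z up, the work surface at z = 0. Lengths are in m, angles in rad, forces in N, time in s.
With the tool pointing down it reaches from about 0.225 to 0.725 m from the base axis. Payload 3.1 kg.
Tool frame: the origin (TCP) lies at the very end of the fingers, on their centre line; the grasp point (between the pads) lies 19 mm behind it (r.grasp_offset is the distance from the TCP to the grasp point, in m); x points along the fingers, y is the direction in which the jaws open and shut, and the axes are right-handed (so a half turn about x gives the same grasp; the last joint's range is limited). The gripper opens to 85 mm and grips with 20 to 120 N. Pads are 22 mm wide; open, the fingers measure 114 mm over their backs; the gripper's body (76 mm by 85 mm) begins 54 mm behind the grasp point. The pads swing forward as they close: fully open they stand 13 mm farther back than shut.
Start: joints at [1.152, 0.048, 0.099, 1.622, 0, 1.443], TCP at [0.151, 0.503, 0.231] pointing down, gripper open.
Joint ranges: [-2.91, 2.91], [-0.99, 1.94], [-1.21, 1.42], [-2.12, 2.29], [-1.49, 1.47], [-3.14, 3.14]. Speed limits (rad/s): [2.79, 2.79, 3.14, 3.14, 3.14, 3.14].

### API

Orientations are given as a rotation vector (axis times angle).
In Python, from bench import r, cams gives the robot as it stands.
- The arm moves only by the tool move_arm, never from a script. Its argument "commands" is a list of rows, each a list of 7 numbers: the shift along the tool's x, y, z in cm, then the turn, a rotation vector about the tool's x, y, z in rad, then the finger opening in cm, from 0 to 8.54. In form: [[x, y, z, ax, ay, az, hand], ...]. A call has 1 to 20 rows; each row shifts and turns the commanded pose from where the row before left it, along the tool's axes as they then stand; what a row does not reach is not made up. A row lasts 1/8 s, in which the tool goes at most 62.5 mm and 10.7 degrees, less where a joint would pass 70% of its speed; a pose out of reach is approached as far as the arm can. A call is refused whole if a number of a shift passes 6.25 or a number of a turn 0.188, either way. A call with a gripper value outside its range is refused whole. The fingers move at their own pace and stop on an object; "grip_force" is the grip in N (left out, the last holds). Time passes only in rows, so rows that do not move let the fingers close. It gives the time, the measured TCP pose, the force and the opening at its end, in the units of the state.
- r.get_state(): the state, without advancing time (a new reading comes with each control period).
- cams.camera(name): name is "scene" or "top" or "wrist"; returns a dict with "pixels" (400x640x3 uint8, blue, green, red), "camera_matrix" (3x3 intrinsics, pixels), "world_from_camera" (4x4, takes a point from camera to world coordinates). Camera axes: x right, y up, looking along -z (the intrinsics and any distortion apply to the point x, -y, -z); pixel columns grow to the right and rows downward; lengths in m; the calibration is good to about 2 mm. A picture is of the moment at which its call begins. There is no depth.
- r.finish_job(): hands the job in, once; it reports no verdict.
The state is a dict: "time": time; "joint_positions": joint angles; "qd": joint speeds; "joint_efforts": joint torques, N m; "ee_pos": TCP position; "tcp_rot": TCP orientation; "wrist_force": force on the tool from outside, world axes, zero at the start; "wrist_torque": the same for the moment, N m; "finger_gap": finger opening in m.
Only numpy, scipy, OpenCV 4.12 (cv2) and the standard library are available. Lean on these libraries where they do the work, as an engineer would, in place of code of your own. Each camera call takes 0.05 s, during which the arm holds its last target. There are 200 camera calls.

### The job

Restock the sloped roller rack: first take the open empties from the foot of its lanes and put them in the grey returns bin. Then load every closed carton in the narrow lane and every closed tin in the wide lane, setting each one upright on the upper half of its lane and letting it roll down by itself, not carried or pushed, until in each lane they stand at the stop one behind the other without gaps. When all are loaded, stand the plywood backstop plate upright in the slot at the upper end of the rack, fully down, and leave the spray can and the solder spool where they are.

Things in the scene. Friction and masses are not known exactly. Their poses are not given: they have to be found in the camera images.
- rack: fixed roller rack, 150 (x) x 370 (y) mm, origin at the centre of its underside, z up. Two lanes of free rollers (18 mm diameter, 28 mm apart, up to 275 mm from the stop) run along y and slope down 0.122 rad to the stop plate at the +y end; things set on them roll down. Guide rails: 6 mm thick, 14 mm above the roller tops; stop plate: 15 mm above. Wooden head block, 150 x 36 x 50 mm high, at the -y end
- stop_wide (a point): foot of the wide lane (68 mm between rails, centre at rack x = -29 mm): on the lane's centre line, level with the roller tops, at the face of the stop plate (rack y = 165 mm, 34 mm above the bench)
- stop_narrow (a point): the same point of the narrow lane (52 mm between rails, centre at rack x = +37 mm)
- load_wide (a point): on the wide lane's centre line, level with the roller tops, 250 mm up the slope from the stop: where the underside of an item's middle goes when it is loaded (64 mm above the bench); from there it rolls down in a few seconds
- load_narrow (a point): the same point of the narrow lane
- slot (a point): centre of the mouth of the slot in the head block (rack x = 0, y = -158 mm), at the block's top face, 50 mm above the bench; its axes are parallel to the rack's. The slot is 114 mm long (rack x), 10.5 mm wide (rack y), 28 mm deep, vertical, its edges bevelled by 2 mm
- carton1: closed cardboard carton, 44 (its x) x 60 (its y) x 52 mm high, origin at the centre of its underside, z up; standing on the bench in front of the rack at the start (or absent: None)
- carton2: closed cardboard carton, 44 (its x) x 60 (its y) x 52 mm high, origin at the centre of its underside, z up; standing on the bench in front of the rack at the start (or absent: None)
- carton3: closed cardboard carton, 44 (its x) x 60 (its y) x 52 mm high, origin at the centre of its underside, z up; standing on the bench in front of the rack at the start (or absent: None)
- tin1: closed square flat-lidded steel tin, 60 x 60 x 45 mm high, origin at the centre of its underside, z up; standing on the bench in front of the rack at the start
- tin2: closed square flat-lidded steel tin, 60 x 60 x 45 mm high, origin at the centre of its underside, z up; standing on the bench in front of the rack at the start
- empty_carton: empty open-topped cardboard carton, 44 (x) x 60 (y) x 52 mm high outside, walls 3 mm, origin at the centre of its underside; at the start it sits at the stop of the narrow lane, its z square to the slope (or absent: None)
- empty_tin: empty open-topped square steel tin, 60 x 60 x 45 mm high outside, walls 3 mm, origin at the centre of its underside; at the start it sits at the stop of the wide lane, its z square to the slope (or absent: None)
- returns: fixed grey open bin on the bench, 170 (x) x 170 (y) x 45 mm high outside, walls and floor 6 mm, origin at the centre of its underside
- stand: fixed wooden stand, 150 (x) x 46 (y) x 30 mm high, origin at the centre of its underside; its slot (along its x, 13 mm wide, 14 mm deep) holds the backstop plate at the start
- plate: backstop plate of plywood: 108 (its x) x 8 (its y) x 70 mm high, origin at the centre of its lower edge, z up; its lowest 5 mm narrow to a flat foot 104 x 5 mm. Upright in the stand at the start
- can: bystander: spray can, 54 mm diameter, 160 mm high, origin at the centre of its foot
- spool: bystander: solder spool, 64 mm diameter, 48 mm high, origin at the centre of its foot

How it is judged:
On the way, in this order (a step that is already met when the one before it is completed fails the run):
1. every empty lies in the returns bin, released (x of empty_carton in the frame of returns between -0.08 and 0.08 m and y of empty_carton in the frame of returns between -0.08 and 0.08 m and height (world z) of each of empty_carton, empty_tin below 0.08 m and linear speed of each of empty_carton, empty_tin below 0.02 m/s and contact force between the fingers and empty_carton below 0.1 N and x of empty_tin in the frame of returns between -0.08 and 0.08 m and y of empty_tin in the frame of returns between -0.08 and 0.08 m and contact force between the fingers and empty_tin below 0.1 N), for 0.2 s.
2. every carton is in the narrow lane and every tin in the wide lane, rolled down to the stop or to the one ahead (x of carton1 in the frame of rack between 0.025 and 0.049 m and y of carton1 in the frame of rack between -0.007 and 0.147 m and z of carton1 in the frame of rack between 0.03 and 0.062 m and angle between each of carton1, carton2, carton3, tin1, tin2's own z axis and vertical below 0.2 rad and linear speed of each of carton1, carton2, carton3, tin1, tin2 below 0.02 m/s and (y of carton1 in the frame of rack above 0.123 m or distance between carton1 and carton2 below 0.07 m or distance between carton1 and carton3 below 0.07 m) and x of carton2 in the frame of rack between 0.025 and 0.049 m and y of carton2 in the frame of rack between -0.007 and 0.147 m and z of carton2 in the frame of rack between 0.03 and 0.062 m and (y of carton2 in the frame of rack above 0.123 m or distance between carton2 and carton1 below 0.07 m or distance between carton2 and carton3 below 0.07 m) and x of carton3 in the frame of rack between 0.025 and 0.049 m and y of carton3 in the frame of rack between -0.007 and 0.147 m and z of carton3 in the frame of rack between 0.03 and 0.062 m and (y of carton3 in the frame of rack above 0.123 m or distance between carton3 and carton1 below 0.07 m or distance between carton3 and carton2 below 0.07 m) and x of tin1 in the frame of rack between -0.041 and -0.017 m and y of tin1 in the frame of rack between -0.007 and 0.147 m and z of tin1 in the frame of rack between 0.03 and 0.062 m and (y of tin1 in the frame of rack above 0.123 m or distance between tin1 and tin2 below 0.07 m) and x of tin2 in the frame of rack between -0.041 and -0.017 m and y of tin2 in the frame of rack between -0.007 and 0.147 m and z of tin2 in the frame of rack between 0.03 and 0.062 m and (y of tin2 in the frame of rack above 0.123 m or distance between tin2 and tin1 below 0.07 m) and y of any of carton1, carton2, carton3 in the frame of rack above 0.123 m and y of any of tin1, tin2 in the frame of rack above 0.123 m), for 0.2 s.
3. the backstop plate stands upright in the rack's slot, fully down, released (horizontal distance between plate and slot below 0.006 m and z of plate in the frame of slot below -0.022 m and angle between plate's own z axis and vertical below 0.15 rad and angle between the x axis of plate and the x axis of rack, either way round below 0.06 rad and linear speed of plate below 0.02 m/s and contact force between the fingers and plate below 0.1 N), for 0.2 s.
At the end, for the whole second after the job is handed in: Empties in the bin; cartons in the narrow lane, tins in the wide one: within 12 mm of its centre line, 0.2 rad of upright, first within 12 mm of the stop, others within 10 mm of the next, at rest; plate in the slot 22 mm deep, within 6 mm of centre, 0.15 rad of upright, 0.06 rad in line, released (all of step 1 and all of step 2 and all of step 3); the robot touches nothing.
It fails at once if the spray can was moved by more than 30 mm (distance of can from where it was at the start of the episode above 0.03 m).
It fails at once if the solder spool was moved by more than 30 mm (distance of spool from where it was at the start of the episode above 0.03 m).
It fails at once if the fingers carried or pushed a carton in the lower part of its lane instead of letting it roll ((contact force between the fingers and carton1 above 1 N and y of carton1 in the frame of rack between 0.045 and 0.16 m and x of carton1 in the frame of rack between 0.025 and 0.049 m and z of carton1 in the frame of rack between 0.025 and 0.06 m) or (contact force between the fingers and carton2 above 1 N and y of carton2 in the frame of rack between 0.045 and 0.16 m and x of carton2 in the frame of rack between 0.025 and 0.049 m and z of carton2 in the frame of rack between 0.025 and 0.06 m) or (contact force between the fingers and carton3 above 1 N and y of carton3 in the frame of rack between 0.045 and 0.16 m and x of carton3 in the frame of rack between 0.025 and 0.049 m and z of carton3 in the frame of rack between 0.025 and 0.06 m)).
It fails at once if the fingers carried or pushed a tin in the lower part of its lane instead of letting it roll ((contact force between the fingers and tin1 above 1 N and y of tin1 in the frame of rack between 0.045 and 0.16 m and x of tin1 in the frame of rack between -0.041 and -0.017 m and z of tin1 in the frame of rack between 0.025 and 0.06 m) or (contact force between the fingers and tin2 above 1 N and y of tin2 in the frame of rack between 0.045 and 0.16 m and x of tin2 in the frame of rack between -0.041 and -0.017 m and z of tin2 in the frame of rack between 0.025 and 0.06 m)).
Of empty_carton, empty_tin only 1 to 2 are there at a start; the rules pass over those that are not, and their reading is None.
Of carton1, carton2, carton3 only 2 to 3 are there at a start; the rules pass over those that are not, and their reading is None.
At some moment in a run one of carton1, carton2, carton3, tin1, tin2 may be knocked a few centimetres aside while the robot is not near it.
It also fails if it takes over 208 s, if anything falls off the work surface, if the arm or the gripper's body presses on something with over 40 N, if the wrist force passes 120 N, or if a joint passes its speed limit or range.

## Working session

There is one attempt and no reset: what is moved stays moved. The work goes in short steps, Python scripts to look and compute and a tool call to move; the robot and the scene stay as the last step left them, time stands still between calls to the robot, and variables do not carry over. Pictures are saved under pics/ and viewed, about 12 in all and at most 16, crops included, and the job is handed in when it is done.

Besides the shell and the picture viewer there is one more tool, called after "Emit:" by a JSON object that holds its "method" and its "body". move_arm: Moves the arm, as the interface text tells. Its arguments: {"type":"object","properties":{"commands":{"type":"array","items":{"type":"array","items":{"type":"number"}}},"grip_force":{"type":"number"}},"required":["commands"]}

```bash
ls; mkdir -p pics; python3 - <<'E'
from bench import r,cams
import cv2,numpy as np
s=r.get_state();print({k:np.round(v,3).tolist() for k,v in s.items()})
for n in["scene","top"]:
    c=cams.camera(n);cv2.imwrite(f"pics/{n}0.png",c["pixels"]);print(n,np.round(c["camera_matrix"],1).tolist(),np.round(c["world_from_camera"],4).tolist(),[k for k in c])
E
```

```text
pics
{'time': 0.0, 'joint_positions': [1.152, 0.049, 0.098, 1.622, -0.0, 1.443], 'qd': [-0.001, -0.001, -0.001, 0.0, 0.0, -0.001], 'joint_efforts': [-0.0, -33.879, 32.001, 0.021, -0.0, -0.0], 'ee_pos': [0.15, 0.502, 0.23], 'tcp_rot': [0.226, 1.559, -0.23], 'wrist_force': [0.45, 0.574, -0.706], 'wrist_torque': [0.095, -0.043, -0.055], 'finger_gap': 0.085}
scene [[426.1, 0.0, 316.8], [0.0, 426.1, 196.7], [0.0, 0.0, 1.0]] [[-0.2362, -0.7182, 0.6545, 1.3464], [0.9717, -0.1689, 0.1654, 0.2166], [-0.0082, 0.6751, 0.7377, 0.9325], [0.0, 0.0, 0.0, 1.0]] ['pixels', 'camera_matrix', 'world_from_camera']
top [[364.3, 0.0, 316.8], [0.0, 364.3, 194.7], [0.0, 0.0, 1.0]] [[0.0281, 0.9936, -0.1095, 0.4969], [-0.9991, 0.0243, -0.0358, 0.0031], [-0.033, 0.1104, 0.9933, 1.0194], [0.0, 0.0, 0.0, 1.0]] ['pixels', 'camera_matrix', 'world_from_camera']
```

View pics/top0.png

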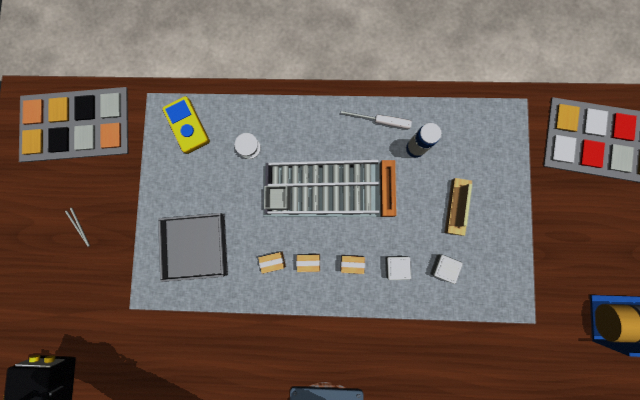

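View pics/scene0.png

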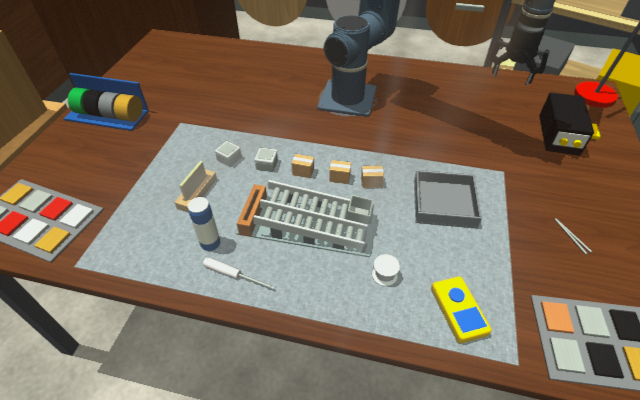

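The top view shows the rack (roughly 265–395, 160–216) with an open tin at the foot of the wide lane (276,198). The narrow lane is empty. Three cartons stand at (270,262), (308,263) and (352,264), and two tins at (399,267) and (448,268). The bin is at (194,246), the plate stand at (458,207), the can at (425,140) and the spool at (247,145).

```bash
cat > h.py <<'E'
import numpy as np,cv2
from scipy.spatial.transform import Rotation as R
def ray(c,uv):
    K=c["camera_matrix"];T=c["world_from_camera"]
    p=np.array([(uv[0]-K[0,2])/K[0,0],-(uv[1]-K[1,2])/K[1,1],-1.])
    return T[:3,3],T[:3,:3]@p
def p2w(c,uv,z):
    o,d=ray(c,uv);return o+d*(z-o[2])/d[2]
def w2p(c,P):
    K=c["camera_matrix"];T=c["world_from_camera"]
    q=(np.atleast_2d(P)-T[:3,3])@T[:3,:3];q=q/-q[:,2:]
    return np.c_[K[0,0]*q[:,0]+K[0,2],-K[1,1]*q[:,1]+K[1,2]]
E
python3 - <<'E'
from bench import r,cams
from h import *
c=cams.camera("top");im=c["pixels"]
cv2.imwrite("pics/topA.png",cv2.resize(im[150:290,258:482],None,fx=3.5,fy=3.5,interpolation=cv2.INTER_CUBIC))
for n,uv,z in[("c1",(270,261),.052),("c2",(308,262),.052),("c3",(352,263),.052),("t1",(399,266),.045),("t2",(449,267),.045),("bin",(194,245),.045),("stand",(458,207),.05),("can",(431,132),.16),("spool",(246,145),.048),("headTL",(381,160),.05),("headBR",(395,216),.05),("headBL",(383,216),.05),("headTR",(394,160),.05)]:
    print(n,np.round(p2w(c,uv,z),3))
c=cams.camera("wrist");cv2.imwrite("pics/w0.png",c["pixels"]);T=c["world_from_camera"];s=r.get_state()
print(c["camera_matrix"]);Rt=R.from_rotvec(s["tcp_rot"]).as_matrix();print("tool",Rt.round(3));print("cam in tool",(Rt.T@(T[:3,3]-s["ee_pos"])).round(4),(Rt.T@T[:3,:3]).round(3))
E
```

```text
c1 [0.425 0.156 0.052]
c2 [0.425 0.056 0.052]
c3 [ 0.426 -0.059  0.052]
t1 [ 0.422 -0.182  0.045]
t2 [ 0.423 -0.311  0.045]
bin [0.461 0.364 0.045]
stand [ 0.58  -0.335  0.05 ]
can [ 0.749 -0.235  0.16 ]
spool [0.736 0.236 0.048]
headTL [ 0.702 -0.132  0.05 ]
headBR [ 0.552 -0.17   0.05 ]
headBL [ 0.551 -0.139  0.05 ]
headTR [ 0.703 -0.167  0.05 ]
[[358.44777136   0.         320.12835174]
 [  0.         358.44777136 201.25203623]
 [  0.           0.           1.        ]]
tool [[-0.001  0.287  0.958]
 [-0.001  0.958 -0.287]
 [-1.    -0.002 -0.   ]]
cam in tool [-0.1429  0.0002 -0.0674] [[-0.     0.268 -0.963]
 [ 1.     0.     0.   ]
 [ 0.    -0.963 -0.268]]
```

View pics/topA.png

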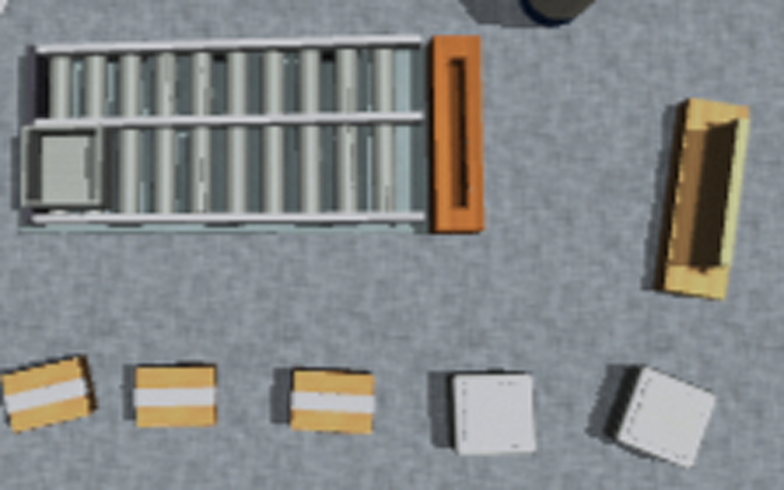

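Emit:
{"method": "move_arm", "body": {"commands": [[0,0,0,0.16,0,0,8.5],[0,0,0,0.16,0,0,8.5],[0,0,0,0.16,0,0,8.5],[0,0,0,0.16,0,0,8.5],[0,0,0,0.16,0,0,8.5],[0,0,0,0.16,0,0,8.5],[0,0,0,0.16,0,0,8.5],[0,0,0,0.16,0,0,8.5],[0,3.7,2.9,0,0,0,8.5],[0,3.7,2.9,0,0,0,8.5],[0,3.7,2.9,0,0,0,8.5],[0,3.7,2.9,0,0,0,8.5],[0,3.7,2.9,0,0,0,8.5],[0,3.7,2.9,0,0,0,8.5],[0,3.7,2.9,0,0,0,8.5],[0,3.7,2.9,0,0,0,8.5],[0,3.7,2.9,0,0,0,8.5],[0,3.7,2.9,0,0,0,8.5],[0,3.7,2.9,0,0,0,8.5],[0,3.7,2.9,0,0,0,8.5]], "grip_force": 30}}

```text
time: 2.7
ee_pos: [0.5955, 0.1539, 0.2309]
tcp_rot: [1.209, 1.21, -1.21]
wrist_force: [0.6, 0.4, -0.2]
finger_gap: 0.0851
```

```bash
python3 - <<'E'
from bench import r,cams
from h import *
s=r.get_state();print(s["ee_pos"],R.from_rotvec(s["tcp_rot"]).as_matrix().round(3).tolist(),s["wrist_force"])
c=cams.camera("wrist");cv2.imwrite("pics/w1.png",c["pixels"]);np.savez("w1.npz",**c)
E
```

```text
[0.59554662 0.15386623 0.23094017] [[-0.0, 1.0, -0.0], [0.0, -0.0, -1.0], [-1.0, -0.0, -0.0]] [ 0.57977058  0.37490388 -0.15778989]
```

View pics/w1.png

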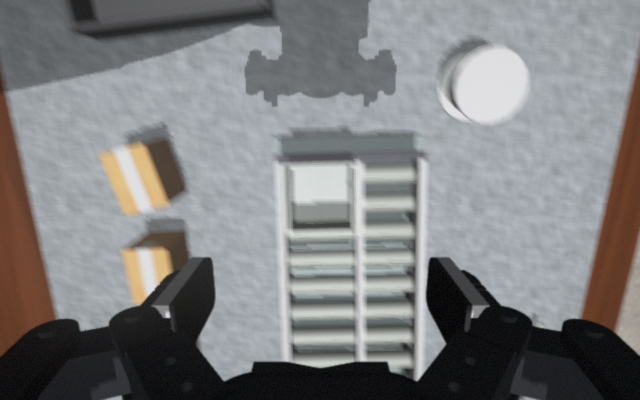

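The wrist view shows the empty tin at (320,195), the stop plate at row 155, rails at columns 281, 357 and 421, and cartons at (140,180) and (148,270).

```bash
python3 - <<'E'
from h import *
c=dict(np.load("w1.npz"))
im=c["pixels"].copy()
def rack(o,yaw):
    Rz=R.from_euler("z",yaw).as_matrix();o=np.array([*o,0.])
    return lambda P:np.array(P,float)@Rz.T+o
f=rack((.627,.015),0)
def lane(x,s,h): # s up slope from stop, h above rollers
    return [x,.165-s*np.cos(.122)+h*np.sin(.122)*1,.034+s*np.sin(.122)+h*np.cos(.122)]
for x in(-.069,-.063,.005,.011,.063,.069):
    print(x,w2p(c,f([lane(x,s,.014) for s in(0,.1,.16)])).round(0).tolist())
g=cv2.cvtColor(im,cv2.COLOR_BGR2GRAY)
for row in(170,250,310):print(row,[(u,int(g[row,u])) for u in list(range(268,300))+list(range(346,372))+list(range(408,434))][::1])
print("stop rows",[int(v) for v in g[125:180,390]])
E
```

```text
-0.069 [[278.0, 148.0], [280.0, 254.0], [281.0, 314.0]]
-0.063 [[285.0, 148.0], [287.0, 254.0], [287.0, 314.0]]
0.005 [[360.0, 148.0], [358.0, 254.0], [357.0, 314.0]]
0.011 [[367.0, 148.0], [365.0, 254.0], [363.0, 314.0]]
0.063 [[424.0, 148.0], [419.0, 254.0], [417.0, 314.0]]
0.069 [[431.0, 148.0], [426.0, 254.0], [423.0, 314.0]]
170 [(268, 181), (269, 179), (270, 178), (271, 178), (272, 181), (273, 186), (274, 195), (275, 202), (276, 206), (277, 213), (278, 215), (279, 211), (280, 211), (281, 209), (282, 204), (283, 196), (284, 180), (285, 168), (286, 149), (287, 147), (288, 155), (289, 153), (290, 166), (291, 176), (292, 191), (293, 202), (294, 213), (295, 215), (296, 219), (297, 220), (298, 220), (299, 218), (346, 195), (347, 183), (348, 172), (349, 170), (350, 168), (351, 166), (352, 160), (353, 164), (354, 188), (355, 197), (356, 211), (357, 218), (358, 220), (359, 220), (360, 220), (361, 217), (362, 210), (363, 204), (364, 194), (365, 184), (366, 172), (367, 166), (368, 164), (369, 164), (370, 167), (371, 166), (408, 175), (409, 174), (410, 175), (411, 166), (412, 152), (413, 1
[... 1841 characters left out ...]
), (363, 222), (364, 218), (365, 214), (366, 207), (367, 198), (368, 198), (369, 197), (370, 198), (371, 197), (408, 196), (409, 190), (410, 179), (411, 164), (412, 148), (413, 133), (414, 127), (415, 140), (416, 151), (417, 173), (418, 189), (419, 205), (420, 213), (421, 217), (422, 211), (423, 203), (424, 197), (425, 187), (426, 182), (427, 170), (428, 142), (429, 66), (430, 18), (431, 8), (432, 5), (433, 9)]
stop rows [173, 172, 172, 170, 160, 150, 145, 135, 124, 114, 113, 110, 112, 113, 116, 118, 117, 116, 116, 118, 115, 116, 118, 111, 111, 109, 111, 105, 104, 106, 110, 113, 112, 113, 114, 115, 115, 112, 113, 112, 118, 123, 133, 148, 158, 172, 180, 191, 197, 201, 202, 203, 200, 194, 182]
```

```bash
cat >> h.py <<'E'
RO=[.626,.015,.025]
def rk(P,o=RO):
    return np.atleast_2d(np.array(P,float))@R.from_euler("z",o[2]).as_matrix().T+np.array([o[0],o[1],0])
def lane(x,s,h):
    return [x,.165-s*np.cos(.122)+h*np.sin(.122),.034+s*np.sin(.122)+h*np.cos(.122)]
E
python3 - <<'E'
from h import *
c=dict(np.load("w1.npz"));im=c["pixels"].copy()
def poly(P,col):cv2.polylines(im,[(w2p(c,P)*8).round().astype(int)],True,col,1,cv2.LINE_AA,3)
poly(rk([lane(x,s,.045) for x,s in((-.059,0),(.001,0),(.001,.06),(-.059,.06))]),(0,0,255))
for a,b in((-.069,-.063),(.005,.011),(.063,.069)):poly(rk([lane(a,0,.014),lane(b,0,.014),lane(b,.16,.014),lane(a,.16,.014)]),(255,0,0))
for s in range(6):pass
poly(rk([lane(-.069,0,.015),lane(.069,0,.015),lane(.069,-.006,.015),lane(-.069,-.006,.015)]),(0,255,0))
cv2.imwrite("pics/o1.png",cv2.resize(im[90:330,230:460],None,fx=2.5,fy=2.5,interpolation=cv2.INTER_CUBIC))
print(rk([lane(-.029,.03,.0),lane(-.029,.25,0),lane(.037,.25,0),[0,-.158,.05]]).round(4))
E
```

```text
[[ 0.5936  0.1495  0.0377]
 [ 0.5991 -0.0688  0.0644]
 [ 0.6651 -0.0672  0.0644]
 [ 0.6299 -0.143   0.05  ]]
```

View pics/o1.png

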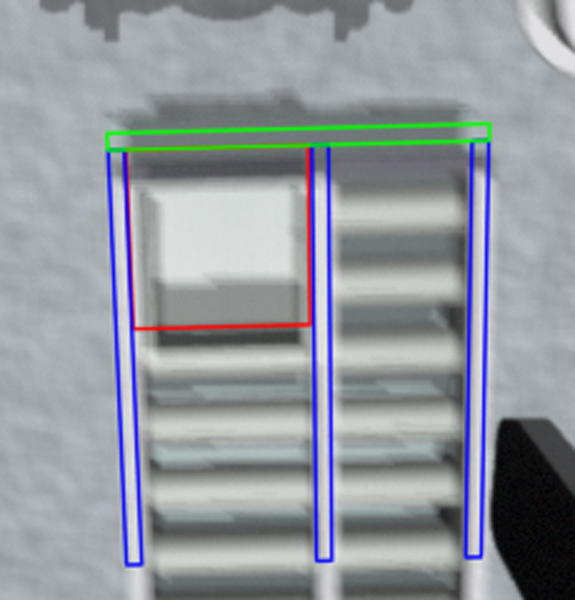

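The overlay shows the real stop and tin about 7 mm lower in the image (towards −y) than my model. I'll cross-check the cameras against each other.

```bash
python3 - <<'E'
from h import *
from bench import r,cams
c=dict(np.load("w1.npz"));w=cams.camera("wrist");t=cams.camera("top");sc=cams.camera("scene")
print(c["world_from_camera"].round(4).tolist(),np.abs(c["world_from_camera"]-w["world_from_camera"]).max(), r.get_state()["ee_pos"])
print("spool w,t",p2w(c,(491,83),.048).round(4),p2w(t,(245.5,145),.048).round(4))
def org(cc,im):
    h=cv2.cvtColor(im,cv2.COLOR_BGR2HSV);m=cv2.inRange(h,(8,90,60),(28,255,255));
    n,l,st,ce=cv2.connectedComponentsWithStats(m);return [(st[i].tolist(),ce[i].round(1).tolist()) for i in range(1,n) if 60<st[i,4]<6000]
print("w",org(w,w["pixels"]));print("t",org(t,t["pixels"]))
for u in((137,176),(152,274)):print("carton w",p2w(c,u,.052).round(4))
def clip(im,x0,y0,x1,y1,k):return cv2.resize(im[y0:y1,x0:x1],None,fx=k,fy=k,interpolation=cv2.INTER_CUBIC)
for n,k in(("top",t),("scene",sc)):
    im=k["pixels"]
    P=lambda pts:(w2p(k,rk(pts))*8).round().astype(int)
    for pts in([[-.075,-.185,.05],[.075,-.185,.05],[.075,-.149,.05],[-.075,-.149,.05]],[lane(x,s,.045) for x,s in((-.059,0),(.001,0),(.001,.06),(-.059,.06))],[[-.057,-.16325,.05],[.057,-.16325,.05],[.057,-.15275,.05],[-.057,-.15275,.05]]):
        cv2.polylines(im,[P(pts)],True,(0,0,255),1,cv2.LINE_AA,3)
a=clip(t["pixels"],255,150,405,225,5);b=clip(sc["pixels"],230,170,380,255,5)
cv2.imwrite("pics/o2.png",np.vstack([a,b])[:800])
E
```

```text
[[1.0, 0.0003, 0.0008, 0.5962], [-0.0005, 0.9635, 0.2676, 0.2218], [-0.0007, -0.2676, 0.9635, 0.374], [0.0, 0.0, 0.0, 1.0]] 0.005443838057486848 [0.59459647 0.15423044 0.23025408]
spool w,t [0.7436 0.2373 0.048 ] [0.7363 0.2377 0.048 ]
w [([0, 119, 49, 238, 5773], [15.7, 262.9]), ([117, 136, 41, 66, 1143], [137.1, 167.7]), ([88, 145, 39, 64, 902], [107.1, 176.1]), ([141, 236, 24, 56, 766], [153.0, 262.7]), ([113, 242, 25, 57, 733], [124.6, 270.3])]
t [([48, 97, 21, 25, 488], [57.9, 109.3]), ([22, 99, 21, 26, 481], [32.4, 111.5]), ([556, 104, 24, 28, 537], [567.7, 117.4]), ([100, 123, 21, 25, 506], [110.1, 135.0]), ([22, 129, 21, 26, 505], [31.9, 141.3]), ([381, 160, 15, 57, 763], [388.2, 187.9]), ([447, 178, 25, 57, 569], [456.2, 207.3]), ([259, 252, 25, 11, 143], [270.9, 256.8]), ([297, 254, 23, 7, 137], [307.9, 257.4]), ([342, 256, 23, 7, 138], [353.0, 258.8]), ([261, 262, 24, 11, 128], [272.6, 267.6]), ([297, 266, 23, 6, 135], [307.9, 268.5]), ([341, 267, 23, 7, 128], [352.1, 270.0]), ([610, 305, 30, 37, 759], [627.7, 323.2])]
carton w [0.4284 0.1564 0.052 ]
carton w [0.4297 0.0578 0.052 ]
```

View pics/o2.png

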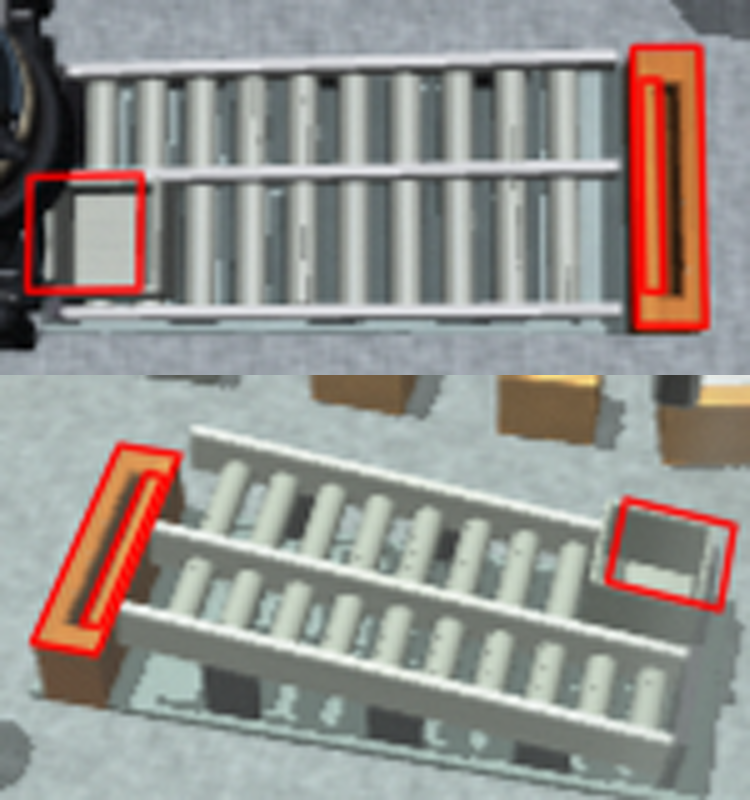

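The head-block outline fits in both fixed cameras. The slot is centred in the block, so the block centre is rack y = −158 mm and the origin is at y≈0.0065, which also explains the tin's offset. Now I'll grasp the empty tin.

```bash
sed -i 's/^RO=.*/RO=[.626,.0065,.025]/' h.py; cat >> h.py <<'E'
def Rt(yaw,tilt=0): # yaw of item about z (0: tool y=+X, z=-Y), tilt: item z leaning to +y
    return R.from_euler("z",yaw)*R.from_matrix([[0,1,0],[0,0,-1],[-1,0,0]])*R.from_rotvec([0,-tilt,0])
def go(s,p,yaw,tilt=0):
    R0=R.from_rotvec(s["tcp_rot"]);R1=Rt(yaw,tilt)
    print("turn",(R0.inv()*R1).as_rotvec().round(3),"then shift cm",(R1.inv().apply(np.array(p)-s["ee_pos"])*100).round(2),"pos",np.round(p,4))
    return {"ee_pos":np.array(p),"tcp_rot":R1.as_rotvec()}
E
python3 - <<'E'
from h import *
from bench import r
s=r.get_state()
a=go(s,rk(lane(-.029,.03,.07))[0],.025,.122)
a=go(a,rk(lane(-.029,.03,.020))[0],.025,.122)
a=go(a,rk(lane(-.029,.03,.11))[0],.025,.122)
a=go(a,[.461,.364,.11],.025,0)
E
```

```text
turn [-0.027 -0.122  0.004] then shift cm [12.28 -0.13 -1.03] pos [0.5934 0.1495 0.1071]
turn [0. 0. 0.] then shift cm [5. 0. 0.] pos [0.5936 0.1434 0.0575]
turn [0. 0. 0.] then shift cm [-9.  0.  0.] pos [0.5933 0.1543 0.1468]
turn [0.    0.122 0.   ] then shift cm [  3.68 -12.7  -21.29] pos [0.461 0.364 0.11 ]
```

Emit:
{"method": "move_arm", "body": {"commands": [[0,0,0,-0.027,-0.122,0.004,8.5],[4.1,-0.04,-0.35,0,0,0,8.5],[4.1,-0.04,-0.34,0,0,0,8.5],[4.1,-0.05,-0.34,0,0,0,8.5],[2.5,0,0,0,0,0,8.5],[1.5,0,0,0,0,0,8.5],[1.0,0,0,0,0,0,8.5],[0,0,0,0,0,0,8.5],[0,0,0,0,0,0,5],[0,0,0,0,0,0,5],[0,0,0,0,0,0,5],[0,0,0,0,0,0,5],[0,0,0,0,0,0,5],[0,0,0,0,0,0,5]], "grip_force": 35}}

```text
time: 4.65
ee_pos: [0.5951, 0.1444, 0.0601]
tcp_rot: [1.103, 1.127, -1.239]
wrist_force: [-0.4, 1.0, 5.7]
finger_gap: 0.0591
```

Emit:
{"method": "move_arm", "body": {"commands": [[-3,0,0,0,0,0,5],[-3,0,0,0,0,0,5],[-3,0,0,0,0,0,5],[0,0,0,0,0.122,0,5],[0.6,-2.1,-3.55,0,0,0,5],[0.6,-2.1,-3.55,0,0,0,5],[0.6,-2.1,-3.55,0,0,0,5],[0.6,-2.1,-3.55,0,0,0,5],[0.6,-2.1,-3.55,0,0,0,5],[0.6,-2.2,-3.55,0,0,0,5],[2.5,0,0,0,0,0,5],[2.5,0,0,0,0,0,5],[1.6,0,0,0,0,0,5],[1,0,0,0,0,0,5],[0,0,0,0,0,0,5],[0,0,0,0,0,0,8.5],[0,0,0,0,0,0,8.5],[0,0,0,0,0,0,8.5],[-5,0,0,0,0,0,8.5],[-5,0,0,0,0,0,8.5]]}}

```text
time: 7.15
ee_pos: [0.4601, 0.3641, 0.1359]
tcp_rot: [1.189, 1.221, -1.189]
wrist_force: [1.0, -0.4, 0.1]
finger_gap: 0.0848
```

```bash
python3 - <<'E'
from h import *
from bench import r,cams
c=cams.camera("scene")["pixels"];t=cams.camera("top");cv2.imwrite("pics/s2.png",np.hstack([cv2.resize(c[120:270,180:500],None,fx=1.25,fy=1.25),cv2.resize(t["pixels"][120:300,150:480],(400,188))]))
s=r.get_state();print(s["ee_pos"],s["time"])
a=go(s,[.426,.156,.17],.025)
E
```

```text
[0.46461289 0.36699218 0.14371471] 7.25
turn [ 0.002 -0.007 -0.015] then shift cm [-2.63 -4.39 21.  ] pos [0.426 0.156 0.17 ]
```

View pics/s2.png

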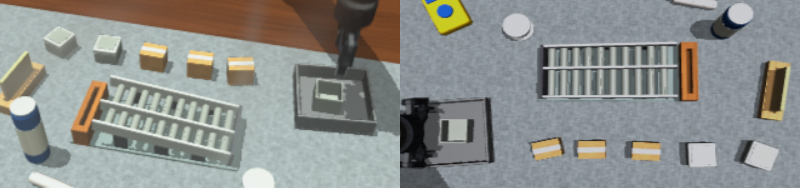

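The empty tin sits in the bin and both lanes are clear. Next I'll measure the five items from the top camera.

```bash
cat >> h.py <<'E'
def items(t):
    im=cv2.resize(t["pixels"],None,fx=4,fy=4,interpolation=cv2.INTER_CUBIC);h=cv2.cvtColor(im,cv2.COLOR_BGR2HSV)
    o=cv2.inRange(h,(8,90,60),(28,255,255));o=cv2.morphologyEx(o,cv2.MORPH_CLOSE,np.ones((33,33)))
    w=cv2.inRange(h,(0,0,195),(180,45,255));out=[]
    for m,z,k in((o,.052,"carton"),(w,.045,"tin")):
        for q in cv2.findContours(m,cv2.RETR_EXTERNAL,cv2.CHAIN_APPROX_NONE)[0]:
            if not 3000<cv2.contourArea(q)<12000:continue
            P=np.array([p2w(t,(u+.5)/4-.5,z)[:2] for u in cv2.convexHull(q)[:,0]],np.float32)
            (cx,cy),(a,b),an=cv2.minAreaRect(P*1000)
            if not(.25<cx/1000<.56 and -.4<cy/1000<.26):continue
            if k=="carton" and a>b:an+=90
            an=(an+45)%90-45 if k=="tin" else (an+90)%180-90
            out.append((k,cx/1000,cy/1000,np.radians(an),a,b))
    for i in out:print(i[0],"x %.4f y %.4f yaw %.3f size %.0f %.0f"%i[1:])
    return out
E
python3 - <<'E'
from h import *
from bench import r,cams
I=items(cams.camera("top"))
E
```

```text
carton x 0.4238 y -0.0599 yaw -0.034 size 61 45
carton x 0.4236 y 0.0564 yaw 0.048 size 44 60
carton x 0.4224 y 0.1521 yaw 0.260 size 44 65
tin x 0.4169 y -0.1822 yaw 0.043 size 56 56
tin x 0.4183 y -0.3098 yaw -0.354 size 55 56
```

```bash
python3 - <<'E'
from h import *
from bench import r,cams
s=r.get_state();print(s["ee_pos"])
a=go(s,[.4237,.153,.13],.21)
a=go(a,[.4237,.153,.02],.21)
a=go(a,[.4237,.153,.15],.025)
E
```

```text
[0.46342282 0.36618913 0.14050057]
turn [-0.183 -0.004 -0.011] then shift cm [ 1.05 -8.33 20.02] pos [0.4237 0.153  0.13  ]
turn [-0. -0.  0.] then shift cm [11.  0.  0.] pos [0.4237 0.153  0.02  ]
turn [ 0.185 -0.     0.   ] then shift cm [-13.   0.   0.] pos [0.4237 0.153  0.15  ]
```

Emit:
{"method": "move_arm", "body": {"commands": [[0,0,0,-0.18,0,0,8.5],[0.2,-1.66,4.0,0,0,0,8.5],[0.2,-1.66,4.0,0,0,0,8.5],[0.2,-1.66,4.0,0,0,0,8.5],[0.2,-1.67,4.0,0,0,0,8.5],[0.2,-1.67,4.0,0,0,0,8.5],[4,0,0,0,0,0,8.5],[3,0,0,0,0,0,8.5],[2.5,0,0,0,0,0,8.5],[1.0,0,0,0,0,0,8.5],[0,0,0,0,0,0,8.5],[0,0,0,0,0,0,3.5],[0,0,0,0,0,0,3.5],[0,0,0,0,0,0,3.5],[0,0,0,0,0,0,3.5],[0,0,0,0,0,0,3.5],[0,0,0,0,0,0,3.5]], "grip_force": 35}}

```text
time: 9.43
ee_pos: [0.4221, 0.152, 0.0217]
tcp_rot: [1.058, 1.296, -1.051]
wrist_force: [1.0, -0.2, 5.1]
finger_gap: 0.0439
```

```bash
python3 - <<'E'
from h import *
from bench import r,cams
s=r.get_state();print(s["ee_pos"],s["finger_gap"])
p=s["ee_pos"].copy();p[2]=.15
a=go(s,p,.025)
a=go(a,rk(lane(.037,.25,.065))[0],.025,.122)
E
```

```text
[0.42209142 0.15197263 0.02171253] 0.043892779435904
turn [ 0.182 -0.    -0.005] then shift cm [-12.83   0.     0.  ] pos [0.4221 0.152  0.15  ]
turn [ 0.    -0.122  0.   ] then shift cm [ 4.84 23.72 22.15] pos [ 0.6649 -0.0678  0.1289]
```

Emit:
{"method": "move_arm", "body": {"commands": [[-4.2,0,0,0,0,0,3.5],[-4.3,0,0,0,0,0,3.5],[-4.3,0,0,0,0,0,3.5],[0,0,0,0.182,0,0,3.5],[0,0,0,0,-0.122,0,3.5],[0,3.95,3.69,0,0,0,3.5],[0,3.95,3.69,0,0,0,3.5],[0,3.95,3.69,0,0,0,3.5],[0,3.95,3.69,0,0,0,3.5],[0,3.96,3.69,0,0,0,3.5],[0,3.96,3.7,0,0,0,3.5],[2.5,0,0,0,0,0,3.5],[2.3,0,0,0,0,0,3.5],[0,0,0,0,0,0,3.5],[0,0,0,0,0,0,3.5]]}}

```text
time: 11.3
ee_pos: [0.6629, -0.0677, 0.128]
tcp_rot: [1.102, 1.129, -1.244]
wrist_force: [-0.9, 0.7, -2.2]
finger_gap: 0.044
```

```bash
python3 - <<'E'
from h import *
from bench import r,cams
s=r.get_state();print(s["ee_pos"],s["time"])
a=go(s,rk(lane(.037,.25,.024))[0],.025,.122)
t=cams.camera("top");w=cams.camera("wrist");sc=cams.camera("scene")
im=t["pixels"]
for x in(.011,.063):
    P=(w2p(t,rk([lane(x,.02,.014),lane(x,.27,.014)]))*8).round().astype(int);cv2.line(im,tuple(P[0]),tuple(P[1]),(0,0,255),1,cv2.LINE_AA,3)
A=w["pixels"][:,140:540]
B=np.vstack([cv2.resize(im[150:225,260:400],(400,214)),cv2.resize(sc["pixels"][160:260,225:385],(400,250))])[:400]
cv2.imwrite("pics/p1.png",np.hstack([A,B]))
E
```

```text
[ 0.66291847 -0.06770453  0.1279812 ] 11.3
turn [ 0.    -0.    -0.001] then shift cm [4.01 0.19 0.02] pos [ 0.665  -0.0728  0.0882]
```

View pics/p1.png

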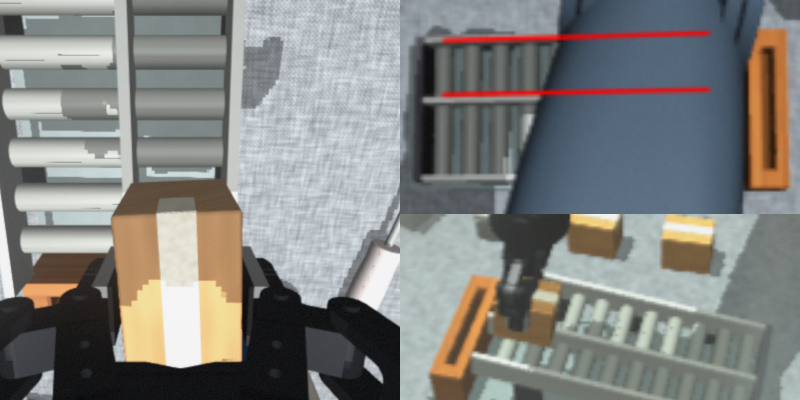

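The carton is centred on the narrow lane to about 1 px at column 180, so I'll lower it and release.

Emit:
{"method": "move_arm", "body": {"commands": [[2.0,0.03,0,0,0,0,3.5],[1.4,0,0,0,0,0,3.5],[0.7,0,0,0,0,0,3.5],[0,0,0,0,0,0,3.5],[0,0,0,0,0,0,3.5],[0,0,0,0,0,0,8.5],[0,0,0,0,0,0,8.5],[0,0,0,0,0,0,8.5],[0,0,0,0,0,0,8.5],[0,0,0,0,0,0,8.5],[0,0,0,0,0,0,8.5],[0,0,0,0,0,0,8.5],[0,0,0,0,0,0,8.5],[-4,0,0,0,0,0,8.5],[-4,0,0,0,0,0,8.5],[0,0,0,0,0,0,8.5],[0,0,0,0,0,0,8.5]]}}

```text
time: 13.58
ee_pos: [0.6634, -0.0632, 0.1666]
tcp_rot: [1.103, 1.128, -1.243]
wrist_force: [-0.4, -1.3, -0.4]
finger_gap: 0.0852
```

```bash
python3 - <<'E'
from h import *
from bench import r,cams
s=r.get_state();print(s["ee_pos"],s["time"])
t=cams.camera("top");w=cams.camera("wrist");sc=cams.camera("scene");items(t)
im=t["pixels"]
A=w["pixels"][:,140:540]
B=np.vstack([cv2.resize(im[150:290,260:460],(400,280)),cv2.resize(sc["pixels"][160:260,225:385],(400,250))])
cv2.imwrite("pics/p2.png",np.hstack([np.vstack([A,A[:130]*0]),B]))
a=go(s,[.4237,.0564,.12],.048)
E
```

```text
[ 0.66335343 -0.06320019  0.16664575] 13.575
tin x 0.4167 y -0.1826 yaw 0.045 size 57 57
tin x 0.4184 y -0.3100 yaw -0.359 size 56 57
turn [-0.023  0.122 -0.001] then shift cm [  4.66 -23.36 -13.1 ] pos [0.4237 0.0564 0.12  ]
```

View pics/p2.png

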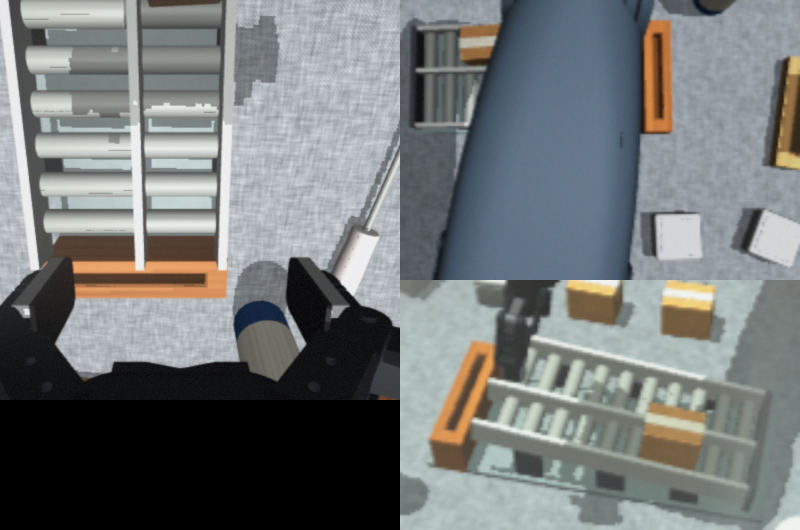

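The carton is rolling down the narrow lane and is still on its way. The next two cartons have not moved, so I'll go on to carton 2.

Emit:
{"method": "move_arm", "body": {"commands": [[0,0,0,-0.023,0.122,0,8.5],[0,-3.9,-2.18,0,0,0,8.5],[0,-3.9,-2.18,0,0,0,8.5],[0,-3.9,-2.18,0,0,0,8.5],[0,-3.9,-2.18,0,0,0,8.5],[0,-3.9,-2.19,0,0,0,8.5],[0,-3.86,-2.19,0,0,0,8.5],[4.6,0,0,0,0,0,8.5],[4,0,0,0,0,0,8.5],[0,0,0,0,0,0,8.5]]}}

```text
time: 14.98
ee_pos: [0.4192, 0.0565, 0.0761]
tcp_rot: [1.17, 1.239, -1.18]
wrist_force: [-0.0, 0.0, 0.1]
finger_gap: 0.0851
```

```bash
cat >> h.py <<'E'
def same(sc,p,h=.05):
    q=w2p(sc,[[*p,h]])[0].round().astype(int);g=cv2.imread("pics/scene0.png")
    f=lambda a:cv2.GaussianBlur(a,(0,0),1)[q[1]-8:q[1]+14,q[0]-14:q[0]+14].astype(float)
    return np.abs(f(g)-f(sc["pixels"])).mean().round(1)
E
python3 - <<'E'
from h import *
from bench import r,cams
sc=cams.camera("scene");s=r.get_state()
for p in((.424,.0564),(.424,-.06),(.42,-.182),(.42,-.31)):print(p,same(sc,p))
t=cams.camera("top");h=cv2.cvtColor(t["pixels"],cv2.COLOR_BGR2HSV);m=cv2.inRange(h,(8,90,60),(28,255,255))[150:200,255:378];ys,xs=np.nonzero(m)
print("lane carton px",xs.min()+255,xs.max()+255,ys.min()+150,ys.max()+150)
print(rk([lane(.037,.03,.052)]),p2w(t,(xs.mean()+255,ys.mean()+150),.092))
a=go(s,[.4237,.0564,.02],.048)
cv2.imwrite("pics/x.png",sc["pixels"])
E
```

```text
(0.424, 0.0564) 27.3
(0.424, -0.06) 1.5
(0.42, -0.182) 2.0
(0.42, -0.31) 2.1
lane carton px 264 290 163 181
[[0.65945003 0.14893193 0.08926442]] [0.65477225 0.13955934 0.092     ]
turn [ 0.    -0.     0.004] then shift cm [5.87 0.21 0.01] pos [0.4237 0.0564 0.02  ]
```

Emit:
{"method": "move_arm", "body": {"commands": [[2.7,0.2,0,0,0,0,8.5],[2,0,0,0,0,0,8.5],[0.9,0,0,0,0,0,8.5],[0,0,0,0,0,0,8.5],[0,0,0,0,0,0,3.5],[0,0,0,0,0,0,3.5],[0,0,0,0,0,0,3.5],[0,0,0,0,0,0,3.5],[0,0,0,0,0,0,3.5],[0,0,0,0,0,0,3.5]]}}

```text
time: 16.32
ee_pos: [0.426, 0.0564, 0.0256]
tcp_rot: [1.174, 1.23, -1.173]
wrist_force: [-1.8, -0.6, 4.5]
finger_gap: 0.0434
```

```bash
python3 - <<'E'
from h import *
from bench import r,cams
s=r.get_state();print(s["ee_pos"],s["finger_gap"])
p=s["ee_pos"].copy();p[2]=.15
a=go(s,p,.025,.122)
a=go(a,np.r_[.6633,-.0725,.0865]+(rk(lane(.037,.25,.065))-rk(lane(.037,.25,.0225)))[0],.025,.122)
E
```

```text
[0.42604975 0.05644565 0.02558974] 0.0434379446260611
turn [ 0.023 -0.122 -0.003] then shift cm [-12.35   0.     1.51] pos [0.426  0.0564 0.15  ]
turn [0. 0. 0.] then shift cm [ 3.69 23.4  12.61] pos [ 0.6632 -0.0673  0.1287]
```

Emit:
{"method": "move_arm", "body": {"commands": [[-4.1,0,0,0,0,0,3.5],[-4.1,0,0,0,0,0,3.5],[-4.1,0,0,0,0,0,3.5],[0,0,0,0.023,-0.122,0,3.5],[0,3.9,2.1,0,0,0,3.5],[0,3.9,2.1,0,0,0,3.5],[0,3.9,2.1,0,0,0,3.5],[0,3.9,2.1,0,0,0,3.5],[0,3.9,2.1,0,0,0,3.5],[0,3.9,2.1,0,0,0,3.5],[2,0,0,0,0,0,3.5],[1.7,0,0,0,0,0,3.5],[0,0,0,0,0,0,3.5],[0,0,0,0,0,0,3.5]]}}

```text
time: 18.08
ee_pos: [0.6626, -0.0668, 0.1272]
tcp_rot: [1.103, 1.128, -1.243]
wrist_force: [0.5, -0.3, -3.3]
finger_gap: 0.0433
```

```bash
python3 - <<'E'
from h import *
from bench import r,cams
s=r.get_state();print(s["ee_pos"])
d=(rk(lane(.037,.25,.027))-rk(lane(.037,.25,.0225)))[0]
a=go(s,np.r_[.6633,-.0725,.0865]+d,.025,.122)
w=cams.camera("wrist");cv2.imwrite("pics/w5.png",w["pixels"])
g=cv2.cvtColor(w["pixels"],cv2.COLOR_BGR2GRAY)[150].astype(int)
h=cv2.cvtColor(w["pixels"],cv2.COLOR_BGR2HSV);m=cv2.inRange(h,(5,80,40),(30,255,255))
for v in(195,215,250):
    xs=np.nonzero(m[v,220:420])[0]+220;print(v,xs.min(),xs.max())
print([(u,g[u]) for u in range(250,282,2)],[(u,g[u]) for u in range(356,390,2)])
E
```

```text
[ 0.66257294 -0.0667506   0.12715296]
turn [ 0.    -0.    -0.003] then shift cm [3.66 0.06 0.08] pos [ 0.6633 -0.072   0.091 ]
195 271 370
215 259 381
250 259 382
[(250, np.int64(151)), (252, np.int64(149)), (254, np.int64(151)), (256, np.int64(150)), (258, np.int64(151)), (260, np.int64(150)), (262, np.int64(189)), (264, np.int64(203)), (266, np.int64(204)), (268, np.int64(203)), (270, np.int64(203)), (272, np.int64(186)), (274, np.int64(89)), (276, np.int64(81)), (278, np.int64(120)), (280, np.int64(151))] [(356, np.int64(148)), (358, np.int64(148)), (360, np.int64(150)), (362, np.int64(149)), (364, np.int64(139)), (366, np.int64(86)), (368, np.int64(81)), (370, np.int64(146)), (372, np.int64(202)), (374, np.int64(201)), (376, np.int64(202)), (378, np.int64(201)), (380, np.int64(201)), (382, np.int64(199)), (384, np.int64(199)), (386, np.int64(195)), (388, np.int64(212))]
```

Emit:
{"method": "move_arm", "body": {"commands": [[1.8,0.06,0,0,0,0,3.5],[1.2,0,0,0,0,0,3.5],[0.7,0,0,0,0,0,3.5],[0,0,0,0,0,0,3.5],[0,0,0,0,0,0,3.5],[0,0,0,0,0,0,8.5],[0,0,0,0,0,0,8.5],[0,0,0,0,0,0,8.5],[0,0,0,0,0,0,8.5],[0,0,0,0,0,0,8.5],[0,0,0,0,0,0,8.5],[-4,0,0,0,0,0,8.5],[-4,0,0,0,0,0,8.5],[0,0,0,0,0,0,8.5]]}}

```text
time: 19.88
ee_pos: [0.6661, -0.062, 0.1751]
tcp_rot: [1.106, 1.12, -1.237]
wrist_force: [0.3, 0.3, 0.2]
finger_gap: 0.085
```

```bash
python3 - <<'E'
from h import *
from bench import r,cams
s=r.get_state();sc=cams.camera("scene")
print(s["ee_pos"],[same(sc,p) for p in((.424,-.06),(.42,-.182),(.42,-.31))])
a=go(s,[.4238,-.06,.08],-.034)
cv2.imwrite("pics/x.png",sc["pixels"])
E
```

```text
[ 0.66605339 -0.06196221  0.17505249] [np.float64(7.1), np.float64(54.6), np.float64(4.9)]
turn [ 0.059  0.123 -0.015] then shift cm [  9.51 -24.22   0.63] pos [ 0.4238 -0.06    0.08  ]
```

Emit:
{"method": "move_arm", "body": {"commands": [[0,0,0,0.059,0.122,0,8.5],[0,-4.0,0.1,0,0,0,8.5],[0,-4.0,0.1,0,0,0,8.5],[0,-4.0,0.1,0,0,0,8.5],[0,-4.0,0.1,0,0,0,8.5],[0,-4.0,0.1,0,0,0,8.5],[0,-4.2,0.1,0,0,0,8.5],[3,0,0,0,0,0,8.5],[3,0,0,0,0,0,8.5],[0,0,0,0,0,0,8.5]]}}

```text
time: 21.18
ee_pos: [0.4182, -0.0588, 0.1041]
tcp_rot: [1.235, 1.196, -1.235]
wrist_force: [-1.0, 0.1, 0.6]
finger_gap: 0.0849
```

```bash
python3 - <<'E'
from h import *
from bench import r,cams
s=r.get_state();sc=cams.camera("scene")
print(s["ee_pos"],[same(sc,p) for p in((.424,-.06),(.42,-.182),(.42,-.31))])
a=go(s,[.4238,-.06,.02],-.034)
w=cams.camera("wrist");A=cv2.resize(w["pixels"],(400,250));B=cv2.resize(sc["pixels"][120:270,180:420],(400,250))
t=cams.camera("top")["pixels"];C=cv2.resize(t[150:290,255:475],(400,254));items(cams.camera("top"))
cv2.imwrite("pics/p3.png",np.hstack([np.vstack([A,B]),np.vstack([C,B[:246]*0])]))
E
```

```text
[ 0.41821593 -0.05883551  0.10406703] [np.float64(5.0), np.float64(1.7), np.float64(2.1)]
turn [ 0.    -0.002  0.002] then shift cm [8.41 0.56 0.1 ] pos [ 0.4238 -0.06    0.02  ]
tin x 0.4258 y -0.1818 yaw 0.030 size 38 56
tin x 0.4183 y -0.3098 yaw -0.354 size 55 56
```

View pics/p3.png

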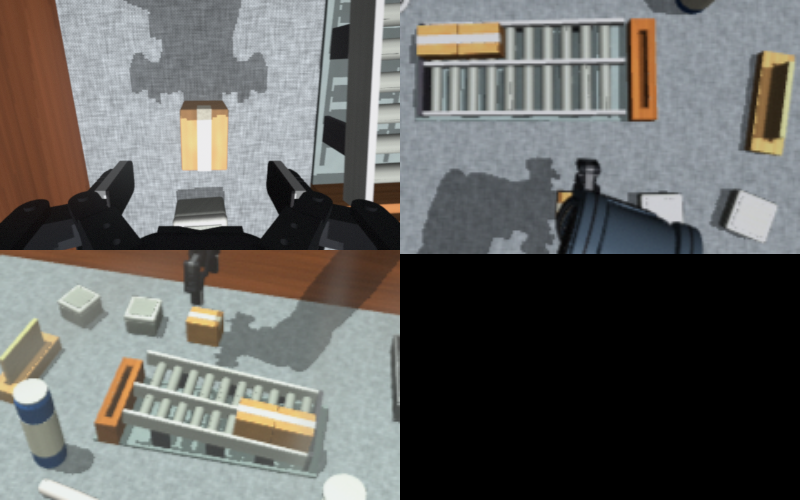

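Two cartons stand flush at the stop, and carton 3 is unmoved below the gripper.

Emit:
{"method": "move_arm", "body": {"commands": [[3,0.5,0.1,0,0,0,8.5],[3,0,0,0,0,0,8.5],[1.7,0,0,0,0,0,8.5],[0.5,0,0,0,0,0,8.5],[0,0,0,0,0,0,8.5],[0,0,0,0,0,0,3.5],[0,0,0,0,0,0,3.5],[0,0,0,0,0,0,3.5],[0,0,0,0,0,0,3.5],[0,0,0,0,0,0,3.5],[0,0,0,0,0,0,3.5]]}}

```text
time: 22.75
ee_pos: [0.427, -0.0611, 0.0269]
tcp_rot: [1.236, 1.189, -1.23]
wrist_force: [-2.6, 0.0, 6.1]
finger_gap: 0.0435
```

```bash
python3 - <<'E'
from h import *
from bench import r,cams
s=r.get_state();print(s["ee_pos"],s["finger_gap"])
p=s["ee_pos"].copy();p[2]=.15
a=go(s,p,.025,.122)
a=go(a,np.r_[.6633,-.0725,.0865]+(rk(lane(.037,.25,.065))-rk(lane(.037,.25,.0225)))[0],.025,.122)
E
```

```text
[ 0.42696777 -0.06107789  0.02694951] 0.04349690470869987
turn [-0.059 -0.122 -0.002] then shift cm [-12.21   0.     1.5 ] pos [ 0.427  -0.0611  0.15  ]
turn [0. 0. 0.] then shift cm [ 2.26 23.6   0.95] pos [ 0.6632 -0.0673  0.1287]
```

Emit:
{"method": "move_arm", "body": {"commands": [[-4.1,0,0,0,0,0,3.5],[-4.1,0,0,0,0,0,3.5],[-4.1,0,0,0,0,0,3.5],[0,0,0,-0.059,-0.122,0,3.5],[0,3.9,0.16,0,0,0,3.5],[0,3.9,0.16,0,0,0,3.5],[0,3.9,0.16,0,0,0,3.5],[0,3.9,0.16,0,0,0,3.5],[0,3.9,0.16,0,0,0,3.5],[0,3.9,0.16,0,0,0,3.5],[1.5,0,0,0,0,0,3.5],[0.7,0,0,0,0,0,3.5],[0,0,0,0,0,0,3.5],[0,0,0,0,0,0,3.5]]}}

```text
time: 24.5
ee_pos: [0.6601, -0.0672, 0.1298]
tcp_rot: [1.103, 1.127, -1.243]
wrist_force: [0.0, -0.5, -2.6]
finger_gap: 0.0435
```

```bash
python3 - <<'E'
from h import *
from bench import r,cams
s=r.get_state();print(s["ee_pos"])
d=(rk(lane(.037,.25,.0285))-rk(lane(.037,.25,.0225)))[0]
a=go(s,np.r_[.6633,-.0725,.0865]+d,.025,.122)
w=cams.camera("wrist")
g=cv2.cvtColor(w["pixels"],cv2.COLOR_BGR2GRAY)[150].astype(int)
h=cv2.cvtColor(w["pixels"],cv2.COLOR_BGR2HSV);m=cv2.inRange(h,(5,80,40),(30,255,255))
for v in(195,215,250):
    xs=np.nonzero(m[v,220:420])[0]+220;print(v,xs.min(),xs.max())
print([(u,int(g[u])) for u in range(262,282,2)],[(u,int(g[u])) for u in range(356,378,2)])
E
```

```text
[ 0.66012928 -0.06724037  0.12975315]
turn [-0.     0.    -0.003] then shift cm [3.76 0.3  0.  ] pos [ 0.6633 -0.0718  0.0925]
195 271 370
215 260 381
250 259 381
[(262, 155), (264, 156), (266, 164), (268, 201), (270, 201), (272, 201), (274, 202), (276, 200), (278, 137), (280, 81)] [(356, 156), (358, 155), (360, 156), (362, 155), (364, 157), (366, 156), (368, 134), (370, 83), (372, 84), (374, 163), (376, 201)]
```

Emit:
{"method": "move_arm", "body": {"commands": [[1.8,0.3,0,0,0,0,3.5],[1.2,0,0,0,0,0,3.5],[0.75,0,0,0,0,0,3.5],[0,0,0,0,0,0,3.5],[0,0,0,0,0,0,3.5],[0,0,0,0,0,0,8.5],[0,0,0,0,0,0,8.5],[0,0,0,0,0,0,8.5],[0,0,0,0,0,0,8.5],[0,0,0,0,0,0,8.5],[0,0,0,0,0,0,8.5],[-4,0,0,0,0,0,8.5],[-4,0,0,0,0,0,8.5],[0,0,0,0,0,0,8.5]]}}

```text
time: 26.3
ee_pos: [0.6661, -0.062, 0.1767]
tcp_rot: [1.106, 1.12, -1.237]
wrist_force: [0.5, -0.4, 0.2]
finger_gap: 0.085
```

```bash
python3 - <<'E'
from h import *
from bench import r,cams
s=r.get_state();print(s["ee_pos"]);items(cams.camera("top"))
a=go(s,[.420,-.182,.10],.045)
E
```

```text
[ 0.66609106 -0.06204041  0.17667836]
tin x 0.4167 y -0.1825 yaw 0.049 size 57 57
tin x 0.4184 y -0.3100 yaw -0.359 size 56 57
turn [-0.02   0.124 -0.01 ] then shift cm [  7.67 -25.12  10.88] pos [ 0.42  -0.182  0.1  ]
```

Emit:
{"method": "move_arm", "body": {"commands": [[0,0,0,-0.02,0.122,0,8.5],[0,-4.15,1.8,0,0,0,8.5],[0,-4.15,1.8,0,0,0,8.5],[0,-4.15,1.8,0,0,0,8.5],[0,-4.15,1.8,0,0,0,8.5],[0,-4.15,1.8,0,0,0,8.5],[0,-4.15,1.9,0,0,0,8.5],[4,0,0,0,0,0,8.5],[3,0,0,0,0,0,8.5],[0,0,0,0,0,0,8.5],[0,0,0,0,0,0,8.5]]}}

```text
time: 27.72
ee_pos: [0.4196, -0.1821, 0.101]
tcp_rot: [1.176, 1.23, -1.175]
wrist_force: [0.1, -0.2, 0.4]
finger_gap: 0.085
```

```bash
python3 - <<'E'
from h import *
from bench import r,cams
s=r.get_state();sc=cams.camera("scene")
print(s["ee_pos"],[same(sc,p) for p in((.42,-.182),(.42,-.31))])
a=go(s,[.418,-.182,.02],.047)
t=cams.camera("top");items(t);cv2.imwrite("pics/t6.png",t["pixels"])
for c in(sc,t):
    h=cv2.cvtColor(c["pixels"],cv2.COLOR_BGR2HSV);m=cv2.inRange(h,(8,90,60),(28,255,255));m=cv2.morphologyEx(m,cv2.MORPH_CLOSE,np.ones((7,7)))
    n,l,st,ce=cv2.connectedComponentsWithStats(m);print([st[i].tolist() for i in range(1,n) if st[i,4]>300 and 250<ce[i][0]<420 and 100<ce[i][1]<300])
E
```

```text
[ 0.41964426 -0.18209626  0.10104281] [np.float64(7.8), np.float64(1.5)]
turn [-0.002 -0.    -0.001] then shift cm [ 8.1  -0.16 -0.02] pos [ 0.418 -0.182  0.02 ]
[[0, 0, 640, 400, 93232], [237, 185, 29, 51, 686], [298, 204, 71, 33, 1429]]
[[0, 76, 640, 324, 79442], [381, 160, 15, 57, 796], [264, 162, 71, 21, 1230]]
```

Three cartons now stand contiguous in the lane (top columns 264–335, 71 px). Next is tin 1.

Emit:
{"method": "move_arm", "body": {"commands": [[3,-0.1,0,0,0,0,8.5],[3,0,0,0,0,0,8.5],[1.6,0,0,0,0,0,8.5],[0.5,0,0,0,0,0,8.5],[0,0,0,0,0,0,8.5],[0,0,0,0,0,0,5],[0,0,0,0,0,0,5],[0,0,0,0,0,0,5],[0,0,0,0,0,0,5],[0,0,0,0,0,0,5]], "grip_force": 45}}

```text
time: 29.08
ee_pos: [0.4194, -0.1828, 0.0213]
tcp_rot: [1.176, 1.227, -1.175]
wrist_force: [-2.5, -0.1, 6.1]
finger_gap: 0.0592
```

```bash
python3 - <<'E'
from h import *
from bench import r,cams
s=r.get_state();print(s["ee_pos"],s["finger_gap"])
p=s["ee_pos"].copy();p[2]=.16
a=go(s,p,.025,.122)
a=go(a,rk(lane(-.029,.25,.065))[0]+[-.001,0,0],.025,.122)
E
```

```text
[ 0.41936912 -0.18283505  0.02133043] 0.05918989038504343
turn [ 0.02  -0.12  -0.004] then shift cm [-13.76   0.     1.69] pos [ 0.4194 -0.1828  0.16  ]
turn [0. 0. 0.] then shift cm [  1.76  18.13 -11.19] pos [ 0.5979 -0.0694  0.1289]
```

Emit:
{"method": "move_arm", "body": {"commands": [[-4.6,0,0,0,0,0,5],[-4.6,0,0,0,0,0,5],[-4.6,0,0,0,0,0,5],[0,0,0,0.02,-0.12,0,5],[0,3.6,-2.24,0,0,0,5],[0,3.6,-2.24,0,0,0,5],[0,3.6,-2.24,0,0,0,5],[0,3.6,-2.24,0,0,0,5],[0,3.6,-2.24,0,0,0,5],[1.7,0,0,0,0,0,5],[0,0,0,0,0,0,5],[0,0,0,0,0,0,5]]}}

```text
time: 30.58
ee_pos: [0.5947, -0.069, 0.1275]
tcp_rot: [1.104, 1.13, -1.244]
wrist_force: [-0.1, -0.0, -3.5]
finger_gap: 0.059
```

```bash
python3 - <<'E'
from h import *
from bench import r,cams
s=r.get_state();print(s["ee_pos"],s["finger_gap"])
a=go(s,rk(lane(-.029,.25,.0235))[0]+[-.0015,0,0],.025,.122)
w=cams.camera("wrist");cv2.imwrite("pics/w7.png",w["pixels"][:,120:520])
g=cv2.cvtColor(w["pixels"],cv2.COLOR_BGR2GRAY)[150].astype(int)
print([(u,int(g[u])) for u in range(246,274,2)],[(u,int(g[u])) for u in range(370,398,2)])
E
```

```text
[ 0.59468078 -0.06898451  0.12750621] 0.05900658208623794
turn [-0.001 -0.002 -0.001] then shift cm [4.01 0.27 0.07] pos [ 0.5975 -0.0745  0.0877]
[(246, 193), (248, 199), (250, 194), (252, 195), (254, 194), (256, 194), (258, 196), (260, 195), (262, 123), (264, 79), (266, 82), (268, 130), (270, 147), (272, 148)] [(370, 145), (372, 147), (374, 145), (376, 147), (378, 146), (380, 145), (382, 117), (384, 79), (386, 75), (388, 113), (390, 189), (392, 194), (394, 193), (396, 193)]
```

View pics/w7.png

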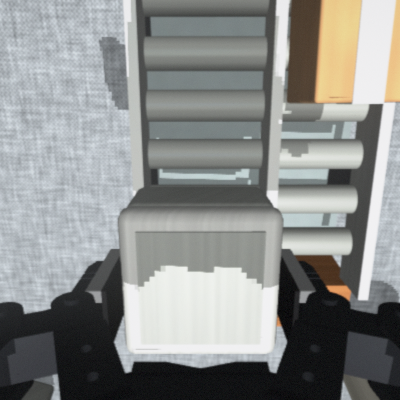

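The tin is about 2.5 mm left of the lane centre (320.5 against 325.3 px), which matches the computed correction.

Emit:
{"method": "move_arm", "body": {"commands": [[1.8,0.26,0,0,0,0,5],[1.3,0,0,0,0,0,5],[0.9,0,0,0,0,0,5],[0,0,0,0,0,0,5],[0,0,0,0,0,0,5],[0,0,0,0,0,0,8.5],[0,0,0,0,0,0,8.5],[0,0,0,0,0,0,8.5],[0,0,0,0,0,0,8.5],[0,0,0,0,0,0,8.5],[0,0,0,0,0,0,8.5],[0,0,0,0,0,0,8.5],[-4,0,0,0,0,0,8.5],[-4,0,0,0,0,0,8.5],[0,0,0,0,0,0,8.5]]}}

```text
time: 32.5
ee_pos: [0.601, -0.0638, 0.1728]
tcp_rot: [1.107, 1.122, -1.237]
wrist_force: [0.5, 0.5, -0.8]
finger_gap: 0.0853
```

```bash
python3 - <<'E'
from h import *
from bench import r,cams
s=r.get_state();print(s["ee_pos"]);items(cams.camera("top"));sc=cams.camera("scene");print(same(sc,(.42,-.31)))
a=go(s,[.420,-.31,.10],-.356)
E
```

```text
[ 0.60101711 -0.06380795  0.17279262]
tin x 0.4183 y -0.3100 yaw -0.356 size 56 56
3.0
turn [ 0.381  0.118 -0.034] then shift cm [ 7.28 -8.39 29.38] pos [ 0.42 -0.31  0.1 ]
```

Emit:
{"method": "move_arm", "body": {"commands": [[0,0,0,0,0.122,0,8.5],[0,0,0,0.127,0,0,8.5],[0,0,0,0.127,0,0,8.5],[0,0,0,0.127,0,0,8.5],[0,-1.2,4.2,0,0,0,8.5],[0,-1.2,4.2,0,0,0,8.5],[0,-1.2,4.2,0,0,0,8.5],[0,-1.2,4.2,0,0,0,8.5],[0,-1.2,4.2,0,0,0,8.5],[0,-1.2,4.2,0,0,0,8.5],[0,-1.2,4.2,0,0,0,8.5],[4,0,0,0,0,0,8.5],[3,0,0,0,0,0,8.5],[0,0,0,0,0,0,8.5],[0,0,0,0,0,0,8.5]]}}

```text
time: 34.48
ee_pos: [0.4172, -0.3097, 0.0968]
tcp_rot: [1.469, 1.02, -1.464]
wrist_force: [-0.8, 0.5, 0.0]
finger_gap: 0.085
```

```bash
python3 - <<'E'
from h import *
from bench import r,cams
s=r.get_state();print(s["ee_pos"])
a=go(s,[.4195,-.31,.02],-.356)
w=cams.camera("wrist");t=cams.camera("top");h=cv2.cvtColor(t["pixels"],cv2.COLOR_BGR2HSV)
items(t)
A=cv2.resize(w["pixels"],(400,250));B=cv2.resize(t["pixels"][150:290,255:475],(400,254))
cv2.imwrite("pics/p4.png",np.vstack([A,B]))
E
```

```text
[ 0.41716188 -0.30967782  0.09684059]
turn [ 0.    -0.003 -0.001] then shift cm [ 7.68  0.23 -0.05] pos [ 0.4195 -0.31    0.02  ]
tin x 0.4169 y -0.3137 yaw -0.359 size 48 56
```

View pics/p4.png

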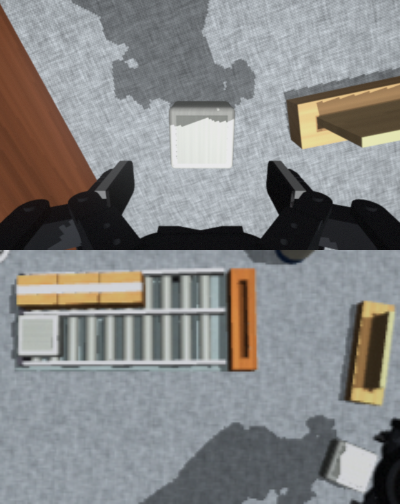

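Tin 1 stands at its stop beside three flush cartons, and tin 2 is centred below the gripper.

Emit:
{"method": "move_arm", "body": {"commands": [[3,0.2,0,0,0,0,8.5],[2.7,0,0,0,0,0,8.5],[1.4,0,0,0,0,0,8.5],[0.5,0,0,0,0,0,8.5],[0,0,0,0,0,0,8.5],[0,0,0,0,0,0,5],[0,0,0,0,0,0,5],[0,0,0,0,0,0,5],[0,0,0,0,0,0,5],[0,0,0,0,0,0,5]]}}

```text
time: 35.83
ee_pos: [0.4197, -0.3111, 0.0223]
tcp_rot: [1.469, 1.018, -1.463]
wrist_force: [-2.5, 1.0, 7.2]
finger_gap: 0.0588
```

```bash
python3 - <<'E'
from h import *
from bench import r,cams
s=r.get_state();print(s["ee_pos"],s["finger_gap"])
p=s["ee_pos"].copy();p[2]=.16
a=go(s,p,.025,0)
a=go(a,p,.025,.122)
a=go(a,rk(lane(-.029,.25,.065))[0]+[-.001,0,0],.025,.122)
E
```

```text
[ 0.41973477 -0.31105992  0.02227239] 0.058797278976851365
turn [-0.381 -0.001 -0.003] then shift cm [-13.77   0.     0.  ] pos [ 0.4197 -0.3111  0.16  ]
turn [ 0.    -0.122  0.   ] then shift cm [0. 0. 0.] pos [ 0.4197 -0.3111  0.16  ]
turn [0. 0. 0.] then shift cm [  0.2   18.41 -23.91] pos [ 0.5979 -0.0694  0.1289]
```

Emit:
{"method": "move_arm", "body": {"commands": [[-4.6,0,0,0,0,0,5],[-4.6,0,0,0,0,0,5],[-4.6,0,0,0,0,0,5],[0,0,0,-0.127,0,0,5],[0,0,0,-0.127,0,0,5],[0,0,0,-0.127,0,0,5],[0,0,0,0,-0.122,0,5],[0,2.65,-3.42,0,0,0,5],[0,2.65,-3.42,0,0,0,5],[0,2.65,-3.42,0,0,0,5],[0,2.65,-3.42,0,0,0,5],[0,2.65,-3.42,0,0,0,5],[0,2.65,-3.42,0,0,0,5],[0,2.7,-3.42,0,0,0,5],[0,0,0,0,0,0,5],[0,0,0,0,0,0,5]]}}

```text
time: 37.83
ee_pos: [0.5981, -0.0683, 0.1291]
tcp_rot: [1.103, 1.132, -1.244]
wrist_force: [-0.3, -0.3, -3.7]
finger_gap: 0.0592
```

```bash
python3 - <<'E'
from h import *
from bench import r,cams
s=r.get_state();print(s["ee_pos"],s["finger_gap"])
a=go(s,rk(lane(-.029,.25,.0245))[0]+[-.0015,0,0],.025,.122)
w=cams.camera("wrist")
g=cv2.cvtColor(w["pixels"],cv2.COLOR_BGR2GRAY)[150].astype(int)
print([(u,int(g[u])) for u in range(246,274,2)],[(u,int(g[u])) for u in range(370,398,2)])
E
```

```text
[ 0.598091   -0.06825163  0.12913808] 0.059155439451399935
turn [ 0.001 -0.002  0.   ] then shift cm [ 4.08 -0.07  0.11] pos [ 0.5975 -0.0744  0.0887]
[(246, 193), (248, 193), (250, 193), (252, 194), (254, 192), (256, 124), (258, 79), (260, 80), (262, 117), (264, 145), (266, 145), (268, 142), (270, 144), (272, 145)] [(370, 142), (372, 142), (374, 142), (376, 91), (378, 78), (380, 79), (382, 166), (384, 192), (386, 192), (388, 191), (390, 191), (392, 181), (394, 143), (396, 144)]
```

Emit:
{"method": "move_arm", "body": {"commands": [[1.8,-0.08,0,0,0,0,5],[1.3,0,0,0,0,0,5],[0.95,0,0,0,0,0,5],[0,0,0,0,0,0,5],[0,0,0,0,0,0,5],[0,0,0,0,0,0,8.5],[0,0,0,0,0,0,8.5],[0,0,0,0,0,0,8.5],[0,0,0,0,0,0,8.5],[0,0,0,0,0,0,8.5],[0,0,0,0,0,0,8.5],[0,0,0,0,0,0,8.5],[-4,0,0,0,0,0,8.5],[-4,0,0,0,0,0,8.5],[0,0,0,0,0,0,8.5]]}}

```text
time: 39.75
ee_pos: [0.6007, -0.0639, 0.1749]
tcp_rot: [1.107, 1.122, -1.237]
wrist_force: [0.3, -0.3, -0.4]
finger_gap: 0.0851
```

```bash
python3 - <<'E'
from h import *
from bench import r,cams
t=cams.camera("top");s=r.get_state();print(s["time"])
z=lambda u,v:(u/3.5+258-.36,v/3.5+150-.36)
for n,p,h in[("A",(686,98),.03),("B",(748,104),.03),("C",(725,300),.03),("D",(656,290),.03),("plate top hi",(740,120),.086),("plate top lo",(720,267),.086)]:print(n,p2w(t,z(*p),h).round(4))
a=go(s,[.57,-.335,.175],np.pi/2-.15)
E
```

```text
39.8
A [ 0.6616 -0.3315  0.03  ]
B [ 0.658  -0.3788  0.03  ]
C [ 0.5066 -0.3588  0.03  ]
D [ 0.5127 -0.3069  0.03  ]
plate top hi [ 0.6369 -0.3512  0.086 ]
plate top lo [ 0.5296 -0.3352  0.086 ]
turn [-1.394  0.106  0.078] then shift cm [ -0.27 -27.26   1.14] pos [ 0.57  -0.335  0.175]
```

Emit:
{"method": "move_arm", "body": {"commands": [[0,0,0,0,0.122,0,8.5],[0,0,0,-0.174,0,0,8.5],[0,0,0,-0.174,0,0,8.5],[0,0,0,-0.174,0,0,8.5],[0,0,0,-0.174,0,0,8.5],[0,0,0,-0.174,0,0,8.5],[0,0,0,-0.174,0,0,8.5],[0,0,0,-0.174,0,0,8.5],[0,0,0,-0.174,0,0,8.5],[0,-4.64,0.42,0,0,0,8.5],[0,-4.64,0.42,0,0,0,8.5],[0,-4.64,0.42,0,0,0,8.5],[0,-4.64,0.42,0,0,0,8.5],[0,-4.64,0.42,0,0,0,8.5],[0,-4.64,0.42,0,0,0,8.5],[0,0,0,0,0,0,8.5],[0,0,0,0,0,0,8.5]]}}

```text
time: 41.92
ee_pos: [0.5796, -0.3421, 0.1674]
tcp_rot: [0.124, 1.568, -0.118]
wrist_force: [-0.0, 0.4, 0.6]
finger_gap: 0.085
```

```bash
python3 - <<'E'
from h import *
from bench import r,cams
s=r.get_state();print(s["ee_pos"])
w=cams.camera("wrist");t=cams.camera("top");sc=cams.camera("scene");np.savez("w8.npz",**w)
A=w["pixels"];B=cv2.resize(t["pixels"][150:230,255:405],(400,213));C=cv2.resize(sc["pixels"][170:260,230:390],(400,187))
cv2.imwrite("pics/p5.png",np.hstack([A[:,120:520],np.vstack([B,C])]))
y=np.pi/2-.155;a=go(s,[.583,-.343,.056],y)
for p in([.583,-.343,.056],[.583,-.343,.086]):print(w2p(w,[p]))
E
```

```text
[ 0.57956708 -0.34206836  0.16739497]
turn [ 0.001 -0.001 -0.004] then shift cm [11.14 -0.04  0.35] pos [ 0.583 -0.343  0.056]
[[318.59106818 201.56998541]]
[[318.61913103 213.82162727]]
```

View pics/p5.png

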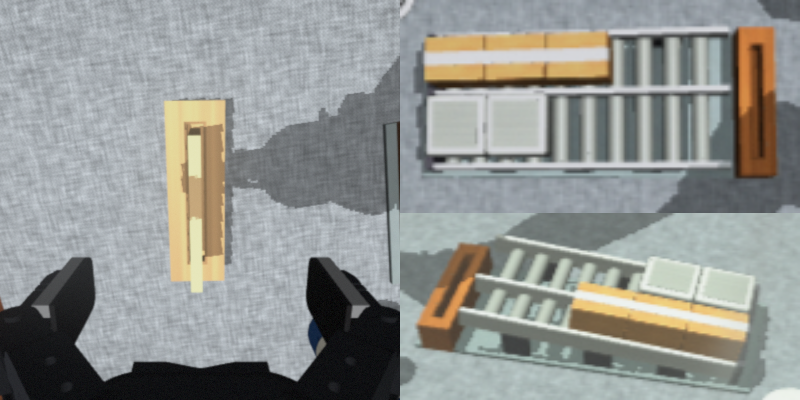

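Both lanes are fully loaded and flush. The plate's top edge runs from (315,128) to (316,290) in the wrist image.

```bash
python3 - <<'E'
from h import *
from bench import r
w=dict(np.load("w8.npz"));s=r.get_state()
a=p2w(w,(314.5,128.5),.086);b=p2w(w,(315.8,291.5),.086);m=(a+b)/2;d=a-b;print(a,b,m,np.linalg.norm(d),np.arctan2(d[1],d[0]))
m[2]=.056;go(s,m,np.pi/2+np.arctan2(d[1],d[0]))
E
```

```text
[ 0.52826646 -0.33697385  0.086     ] [ 0.63887081 -0.35376331  0.086     ] [ 0.58356864 -0.34536858  0.086     ] 0.11187138935362438 2.9909453375526245
turn [ 3.14e+00 -5.00e-03 -2.00e-03] then shift cm [11.28  0.37 -0.37] pos [ 0.5836 -0.3454  0.056 ]
```

Emit:
{"method": "move_arm", "body": {"commands": [[3.5,-0.2,0.37,0,0,0,8.5],[3.5,0,0,0,0,0,8.5],[2.8,0,0,0,0,0,8.5],[1.4,0,0,0,0,0,8.5],[0,0,0,0,0,0,8.5],[0,0,0,0,0,0,3],[0,0,0,0,0,0,2],[0,0,0,0,0,0,0.5],[0,0,0,0,0,0,0.3],[0,0,0,0,0,0,0.3],[0,0,0,0,0,0,0.3],[0,0,0,0,0,0,0.3],[0,0,0,0,0,0,0.3],[0,0,0,0,0,0,0.3]], "grip_force": 50}}

```text
time: 43.82
ee_pos: [0.5842, -0.3453, 0.0577]
tcp_rot: [0.122, 1.565, -0.119]
wrist_force: [-0.2, -0.5, 3.6]
finger_gap: 0.0073
```

```bash
python3 - <<'E'
from h import *
from bench import r
s=r.get_state();print(s["ee_pos"],s["finger_gap"],s["wrist_force"])
p=s["ee_pos"].copy();p[2]=.19
a=go(s,p,np.pi/2+.025)
q=rk([0,-.158,.05])[0];q[2]=.05+.005+s["ee_pos"][2]-.016+.03
a=go(a,q,np.pi/2+.025)
E
```

```text
[ 0.58416551 -0.34528297  0.05768926] 0.007328209591861585 [-0.1758524  -0.51801226  3.60100688]
turn [-0.179  0.003 -0.001] then shift cm [-13.23   0.     0.  ] pos [ 0.5842 -0.3453  0.19  ]
turn [ 0. -0. -0.] then shift cm [ 6.33 19.26  5.06] pos [ 0.6299 -0.1515  0.1267]
```

Emit:
{"method": "move_arm", "body": {"commands": [[-4.4,0,0,0,0,0,0.3],[-4.4,0,0,0,0,0,0.3],[-4.4,0,0,0,0,0,0.3],[0,0,0,-0.179,0,0,0.3],[0,3.85,1.0,0,0,0,0.3],[0,3.85,1.0,0,0,0,0.3],[0,3.85,1.0,0,0,0,0.3],[0,3.85,1.0,0,0,0,0.3],[0,3.85,1.0,0,0,0,0.3],[2.5,0,0,0,0,0,0.3],[2.5,0,0,0,0,0,0.3],[0,0,0,0,0,0,0.3],[0,0,0,0,0,0,0.3]]}}

```text
time: 45.45
ee_pos: [0.6286, -0.1514, 0.1396]
tcp_rot: [-0.018, 1.569, 0.022]
wrist_force: [0.1, 0.6, -1.2]
finger_gap: 0.0069
```

```bash
python3 - <<'E'
from h import *
from bench import r,cams
s=r.get_state();print(s["ee_pos"],s["finger_gap"])
a=go(s,rk([0,-.158,.0967])[0],np.pi/2+.025)
w=cams.camera("wrist");np.savez("w9.npz",**w);sc=cams.camera("scene");np.savez("s9.npz",**sc)
cv2.imwrite("pics/p6.png",np.hstack([w["pixels"][:,120:520],cv2.resize(sc["pixels"][150:250,220:320],(400,400),interpolation=cv2.INTER_CUBIC)]))
q=cv2.imread("pics/topA.png")
im=cv2.imread("pics/top0.png")[150:225,375:402].astype(int)
g=im.sum(2)/3
for v in range(18,60,6):print(v+150,g[v].round(0).astype(int).tolist())
E
```

```text
[ 0.62858705 -0.15139493  0.13964387] 0.006870960321092509
turn [ 0.     0.002 -0.002] then shift cm [ 4.29 -0.01  0.14] pos [ 0.6299 -0.1515  0.0967]
168 [113, 85, 86, 89, 64, 31, 36, 108, 121, 123, 100, 72, 48, 33, 23, 50, 94, 110, 110, 111, 134, 133, 130, 141, 147, 148, 145]
174 [112, 89, 89, 90, 65, 31, 37, 105, 125, 125, 119, 93, 69, 57, 32, 37, 91, 109, 110, 111, 127, 137, 139, 145, 154, 151, 148]
180 [116, 92, 90, 89, 78, 39, 18, 106, 126, 126, 120, 96, 72, 64, 37, 40, 87, 112, 113, 111, 124, 132, 135, 135, 142, 144, 144]
186 [107, 87, 87, 88, 75, 37, 20, 107, 127, 128, 126, 101, 73, 67, 35, 28, 83, 112, 111, 110, 121, 147, 153, 152, 146, 144, 145]
192 [114, 90, 89, 90, 74, 37, 18, 83, 122, 127, 128, 105, 74, 65, 41, 30, 74, 110, 112, 109, 122, 132, 137, 144, 143, 152, 150]
198 [113, 90, 91, 92, 89, 48, 19, 82, 120, 128, 127, 105, 75, 63, 39, 21, 59, 112, 117, 110, 111, 145, 141, 140, 141, 147, 146]
204 [114, 90, 90, 90, 90, 47, 21, 61, 117, 128, 128, 111, 75, 64, 48, 24, 59, 120, 121, 110, 110, 138, 139, 139, 135, 144, 148]
```

View pics/p6.png

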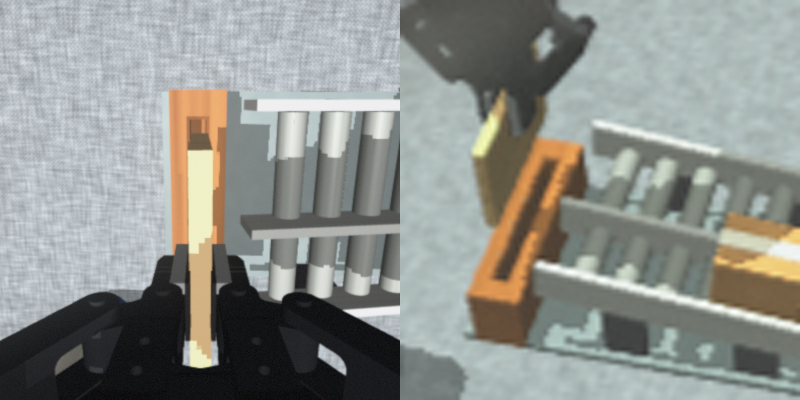

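```bash
python3 - <<'E'
from h import *
w=dict(np.load("w9.npz"));g=cv2.cvtColor(w["pixels"],cv2.COLOR_BGR2GRAY)
print("slot mouth pred",(w2p(w,rk([[-.059,-.158,.05],[-.057,-.16325,.05],[-.057,-.15275,.05],[-.075,-.176,.05],[-.075,-.14,.05],[0,-.176,.05],[0,-.14,.05]]))-[120,0]).round(1).tolist())
for v in(100,122,128,180,220):print(v,g[v,282:352].tolist())
print(g[100:150,318].tolist())
E
```

```text
slot mouth pred [[199.4, 117.2], [191.1, 120.5], [207.6, 120.5], [170.3, 90.8], [228.4, 90.8], [172.8, 206.7], [226.0, 206.7]]
100 [209, 210, 211, 214, 215, 214, 207, 185, 174, 171, 167, 162, 160, 158, 161, 166, 168, 172, 175, 177, 181, 182, 184, 183, 183, 182, 181, 178, 176, 174, 173, 174, 175, 174, 176, 177, 180, 178, 180, 178, 174, 175, 172, 172, 171, 167, 170, 172, 177, 183, 187, 188, 187, 186, 187, 185, 186, 186, 187, 186, 183, 183, 183, 182, 171, 145, 135, 136, 134, 133]
122 [208, 216, 217, 217, 217, 215, 213, 200, 177, 172, 169, 165, 161, 157, 161, 164, 168, 171, 176, 177, 181, 183, 185, 179, 164, 136, 132, 115, 96, 108, 113, 116, 115, 113, 113, 113, 114, 113, 115, 135, 162, 163, 158, 137, 126, 142, 144, 163, 179, 184, 187, 187, 187, 186, 187, 187, 187, 186, 187, 187, 184, 184, 184, 180, 163, 139, 137, 136, 136, 135]
128 [206, 215, 215, 214, 215, 215, 211, 201, 178, 172, 171, 166, 161, 159, 161, 163, 166, 170, 175, 177, 180, 184, 183, 179, 162, 139, 129, 117, 99, 110, 115, 116, 113, 115, 115, 114, 114, 112, 117, 138, 163, 165, 156, 137, 130, 142, 146, 164, 180, 183, 187, 189, 
[... 335 characters left out ...]
236, 235, 222, 191, 186, 188, 187, 186, 170, 134, 128, 126, 125, 123, 125, 128, 132, 133, 131, 131, 131, 132]
220 [179, 181, 187, 195, 197, 199, 199, 201, 200, 194, 178, 172, 169, 168, 165, 164, 164, 163, 165, 165, 168, 174, 178, 180, 175, 160, 186, 232, 236, 235, 235, 235, 235, 236, 236, 236, 236, 235, 235, 236, 235, 236, 235, 235, 235, 235, 236, 235, 235, 227, 190, 136, 126, 126, 125, 125, 125, 125, 122, 123, 121, 120, 126, 130, 130, 130, 131, 130, 131, 134]
[180, 179, 178, 179, 179, 179, 177, 179, 180, 177, 177, 178, 179, 177, 178, 173, 157, 137, 132, 125, 114, 111, 114, 114, 112, 115, 112, 115, 114, 116, 115, 112, 108, 102, 95, 94, 97, 95, 95, 96, 94, 93, 93, 93, 94, 94, 95, 94, 94, 115]
```

Emit:
{"method": "move_arm", "body": {"commands": [[0,0,0,-0.01,0,0,0.3],[2.0,-0.08,0.14,0,0,0,0.3],[1.5,0,0,0,0,0,0.3],[0.6,0,0,0,0,0,0.3],[0,0,0,0,0,0,0.3],[0.5,0,0,0,0,0,0.3],[0.4,0,0,0,0,0,0.3],[0.4,0,0,0,0,0,0.3],[0,0,0,0,0,0,0.3]]}}

```text
time: 46.68
ee_pos: [0.6301, -0.1521, 0.0852]
tcp_rot: [-0.026, 1.569, 0.029]
wrist_force: [-0.2, 1.2, -1.2]
finger_gap: 0.0072
```

Emit:
{"method": "move_arm", "body": {"commands": [[0.5,0,0,0,0,0,0.3],[0.5,0,0,0,0,0,0.3],[0.4,0,0,0,0,0,0.3],[0.4,0,0,0,0,0,0.3],[0.2,0,0,0,0,0,0.3],[0,0,0,0,0,0,0.3],[0,0,0,0,0,0,0.3]]}}

```text
time: 47.55
ee_pos: [0.6303, -0.152, 0.0654]
tcp_rot: [-0.026, 1.569, 0.029]
wrist_force: [0.2, -1.4, -2.2]
finger_gap: 0.007
```

Emit:
{"method": "move_arm", "body": {"commands": [[0.2,0,0,0,0,0,0.3],[0,0,0,0,0,0,0.3],[0,0,0,0,0,0,1.5],[0,0,0,0,0,0,2.5],[0,0,0,0,0,0,2.5],[0,0,0,0,0,0,2.5],[-1.5,0,0,0,0,0,2.5],[-3,0,0,0,0,0,2.5],[-5,0,0,0,0,0,2.5],[-5,0,0,0,0,0,2.5],[0,-3,-5,0,0,0,2.5],[0,-3,-5,0,0,0,2.5],[0,-3,-5,0,0,0,2.5],[0,-3,-5,0,0,0,2.5],[0,-3,-5,0,0,0,2.5],[0,0,0,0,0,0,2.5],[0,0,0,0,0,0,2.5]]}}

```text
time: 49.68
ee_pos: [0.386, -0.3113, 0.2089]
tcp_rot: [-0.026, 1.566, 0.028]
wrist_force: [-0.2, -0.3, 0.2]
finger_gap: 0.025
```

```bash
python3 - <<'E'
from h import *
from bench import r,cams
s=r.get_state();print(s["ee_pos"],s["wrist_force"],s["finger_gap"])
t=cams.camera("top");sc=cams.camera("scene");out=[]
RO[1]=.0055
for c,(x0,y0,x1,y1) in((t,(255,150,405,230)),(sc,(225,160,385,255))):
    B=lambda X,Y,Z:rk(np.array([[X,Y-.004,Z],[X,Y+.004,Z]]))
    top=w2p(c,rk([[-.054,-.162,.092],[.054,-.162,.092],[.054,-.154,.092],[-.054,-.154,.092]]))
    im=c["pixels"].copy();k=800/(x1-x0)/1.35
    im=cv2.resize(im[y0:y1,x0:x1],None,fx=k,fy=k,interpolation=cv2.INTER_CUBIC)
    P=((top-[x0,y0]+.5)*k).round().astype(int);cv2.polylines(im,[P],True,(0,0,255),1);out.append(im)
w=min(i.shape[1] for i in out);cv2.imwrite("pics/p7.png",np.vstack([i[:,:w] for i in out])[:600])
E
```

```text
[ 0.38595671 -0.31128067  0.20893616] [-0.1652482  -0.32145231  0.24193833] 0.02495350997308392
```

View pics/p7.png

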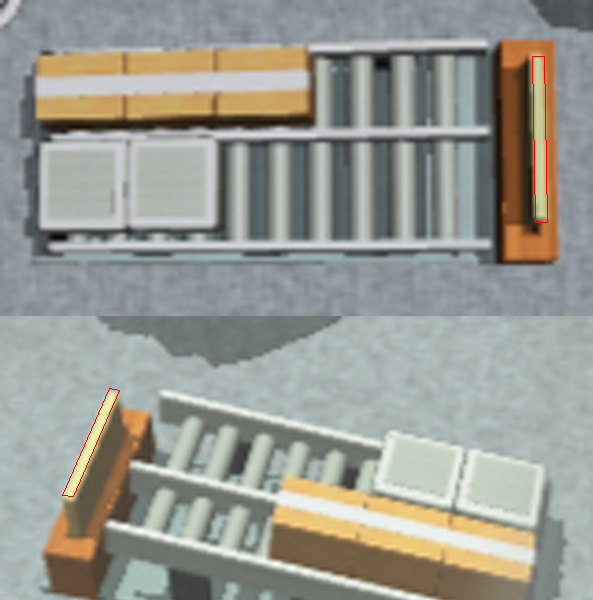

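The plate's top edge matches the projected fully-seated outline in both views. All five items stand flush at the stops and the robot is clear, so I'm handing in.

```bash
python3 - <<'E'
from h import *
from bench import r,cams
sc=cams.camera("scene");print("can",same(sc,(.749,-.235),.1),"spool",same(sc,(.736,.237),.03))
im=sc["pixels"][165:235,405:490].astype(int);print("bin bright px (empty tin)",(im.min(2)>170).sum())
r.finish_job();print(r.get_state()["time"])
E
```

```text
can 0.7 spool 0.3
bin bright px (empty tin) 726
the job is handed in; nothing more can be done
the job is handed in; nothing more can be done
```

The restock is done and handed in at about 50 s of the 208 s limit; handing in gives no verdict.

- **Empties:** only an empty tin was there. I put it in the returns bin and saw it lying there after release. The last numeric check, bright pixels in the bin area of the scene image, fits that but is only indirect.
- **Lanes:** three cartons (narrow lane) and two tins (wide lane) were each set on the upper half and rolled down by themselves. The last top and scene views show both rows flush at the stops with no gaps.
- **Plate:** it stands in the head-block slot, released. Its top edge matches the projected outline of a fully seated plate in both fixed cameras. It went in with only 1–2 N of side force.
- **Bystanders:** the spray can and solder spool look unchanged from the start image. The robot ended clear of everything.

**Disagreements along the way:**
- The rack position I first assumed was about 8 mm off along y, because I took the head block to start at the very end of the rack. I corrected it from the camera views before the first grasp.
- The wrist camera placed the slot about 1 mm off my model. I corrected for that before inserting the plate.

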